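# Change over the dishes on the shaker

## Robot

A 6-joint arm with a two-finger parallel gripper is mounted at the origin on the work surface. World frame = base frame: x ahead of the robot, y to its left, z up, the work surface at z = 0. Lengths are in m, angles in rad, forces in N, time in s.
With the tool pointing down it reaches from about 0.25 to 0.775 m from the base axis. Payload 8.9 kg.
Tool frame: the origin (TCP) lies at the very end of the fingers, on their centre line; the grasp point (between the pads) lies 19 mm behind it (env.tcp_to_grasp is the distance from the TCP to the grasp point, in m); z points along the fingers, y is the direction in which the jaws open and shut (so a half turn about z gives the same grasp; the last joint's range is limited). The gripper opens to 85 mm and grips with 20 to 120 N. Pads are 22 mm wide; open, the fingers measure 114 mm over their backs; the gripper's body (76 mm by 85 mm) begins 54 mm behind the grasp point. The pads swing forward as they close: fully open they stand 13 mm farther back than shut.
Start: joints at [-1.342, 0.291, -0.153, 1.127, 0, 1.431], TCP at [0.189, -0.49, 0.231] pointing down, gripper open.
Joint ranges: [-2.52, 2.52], [-0.91, 1.74], [-1.3, 1.37], [-1.96, 2.02], [-1.52, 1.47], [-3.14, 3.14]. Speed limits (rad/s): [2.22, 2.22, 2.79, 3.14, 3.14, 3.14].

## Interface

Orientations are given as a unit quaternion [x, y, z, w].
In Python, from rig import monitor, grab_frame, ticket, env gives the robot as it stands. The module is installed in compiled form; this text tells all that it offers.
- The arm moves only by the tool step_arm, never from a script. Its argument "plan" is a list of rows, each a list of 6 numbers: the shift along the tool's x, y, z in mm, then the turn, a rotation vector about the tool's x, y, z in rad. In form: [[tx, ty, tz, rx, ry, rz], ...]. A call has 1 to 12 rows; each row is the pose to reach, as a shift and turn from the pose measured when the call began, along the tool's axes at that moment; what a row does not reach only later rows make up. A row lasts 1/10 s, in which the tool goes at most 50 mm and 8.59 degrees, less where a joint would pass 70% of its speed; a pose out of reach is approached as far as the arm can. A call with a gripper value outside its range is refused whole. "grip" is the finger opening in mm, from 0 to 85.4, set as the call begins (left out, the last holds). The fingers move at their own pace and stop on an object; "grip_force" is the grip in N (left out, the last holds). Time passes only in rows, so rows that repeat a pose let the fingers close. It gives the time, the measured TCP pose, the force and the opening at its end, in the units of the state.
- monitor.sense(): the state, without advancing time (a new reading comes with each control period).
- grab_frame(name): name is "scene" or "top"; returns a dict with "color" (384x512x3 uint8, red, green, blue), "fovy" (degrees; the focal length in pixels is half the picture's height over the tangent of half this angle, whatever the lens; pixels are square), "cx", "cy" (the principal point, pixels), "k1" (the pictures are not rectified: a ray, as slopes to the right and down, at radius r is drawn at 1 + k1 r^2 times it, then the intrinsics apply), "extrinsics" (4x4, takes a point from world to camera coordinates). Camera axes: x right, y up, looking along -z (the intrinsics and any distortion apply to the point x, -y, -z); pixel columns grow to the right and rows downward; lengths in m; the calibration is good to about 2 mm. A picture is of the moment at which its call begins. There is no depth.
- ticket.close_job(): hands the job in, once; it reports no verdict.
The state is a dict: "clock": time; "joint_positions": joint angles; "joint_vel": joint speeds; "joint_efforts": joint torques, N m; "tool_pos": TCP position; "orientation": TCP orientation; "contact_force": force on the tool from outside, world axes, zero at the start; "ft_torque": the same for the moment, N m; "gripper_width": finger opening in m.
Only numpy, scipy, OpenCV 4.12 (cv2) and the standard library are available. Lean on these libraries where they do the work, as an engineer would, in place of code of your own. Each camera call takes 0.05 s, during which the arm holds its last target.

## Task

Change over the dishes on the shaker: drive the orange wedge in to keep the sprung red bar open with your hand off it, move every purple stained dish from the shaker to the steel tray that has no flask in it, lying flat, and put every pale fresh dish fully down in a nest of its own. Then pull the wedge so that the bar closes over the fresh dishes, lay the wedge back upright on its blue mat, and leave the flask and the other things on the bench where they are.

Things in the scene. Friction and masses are not known exactly. Their poses are not given: they have to be found in the camera images.
- shaker: orbital shaker, fixed: white base under a flat aluminium platform 170 x 360 mm (x, y), its top 72 mm above the origin, which is on the bench under the platform's centre. x points across the row of nests towards the springs (away from the robot at yaw 0), y along the row of nests. The wedge lane is at the -y end, open towards -y; the platform is bare and flat there to its edge at y = -180 mm.
- bar (a joint): sprung red bar behind the nests: 0 m = closed, slides in the shaker's +x to 0.021; the spring shuts it with 2.5 N (at 0) to 5.7 N whenever nothing holds it. Closed, its lip (16 to 20 mm above the platform) reaches 14 mm over the dishes, so none can go in or out; from 0.015 on it is clear of them. Bar top 24 mm above the platform. The wedge fully in holds it at 0.018.
- bar_roller (a point): point on the bar's steel roller (14 mm diameter, 3 to 20 mm above the platform, at shaker y = -123 mm) that faces the lane's fixed stop; 12 mm above the platform. The stop is grey, 20 mm high, its flat face at shaker x = -5 mm, y = -130 to -106 mm (outer corner cut back). Gap between roller and stop 10 mm when closed.
- wedge_home (a point): point on the shaker where the wedge's grip centre (wedge_grip) is when the wedge is fully in: wedge x axis along the shaker's +y, straight side against the stop, standing on the platform (its underside at z = 72 mm). Within 10 mm of it along y the bar is fully open.
- wedge_grip (a point): orange plastic wedge, loose, 80 g; centre of its handle block (35 long x 28 wide x 34 mm high), 17 mm above its underside. x axis to the nose: handle to x = 17.5, then 18 mm high: 28 wide to x = 40, then taper to 4 wide at x = 95 mm. Side y = +14 is straight all along; taper on the -y side. Slid nose first on the platform into the lane (up to 12 N), it stays by friction. Starts on its mat.
- wedge_mat: the wedge's place: blue mat on the bench, fixed, 90 x 150 mm (x, y), 3 mm thick, origin under its centre
- tray_left: steel drain tray on the robot's left, fixed, 190 x 150 mm (x, y), floor 3 mm thick, rim 3 mm thick and 10 mm high; origin on the bench under its centre
- tray_right: the same tray on the robot's right
- flask_left_mid (a point): culture flask lying in the left tray, present or not (None): clear, 112 x 84 x 36 mm body, neck with a red cap to its -x; point 18 mm above the tray floor, at the middle of its 150 mm length
- flask_right_mid (a point): the same kind of flask lying in the right tray; exactly one of the two is present
- nest1 (a point): centre of nest 1 of the row, on the platform's surface (z = 72 mm): four round-topped pins 7 mm high, 6 mm thick, at +-22 mm in shaker x and +-13 mm in shaker y, hold a dish with 2.5 mm of play. Nests are 74 mm apart along shaker y (34 mm between dishes); fingers fit on a dish's y sides, clear of the pins.
- nest2 (a point): centre of nest 2 of the row, on the platform's surface (z = 72 mm): four round-topped pins 7 mm high, 6 mm thick, at +-22 mm in shaker x and +-13 mm in shaker y, hold a dish with 2.5 mm of play. Nests are 74 mm apart along shaker y (34 mm between dishes); fingers fit on a dish's y sides, clear of the pins.
- nest3 (a point): centre of nest 3 of the row, on the platform's surface (z = 72 mm): four round-topped pins 7 mm high, 6 mm thick, at +-22 mm in shaker x and +-13 mm in shaker y, hold a dish with 2.5 mm of play. Nests are 74 mm apart along shaker y (34 mm between dishes); fingers fit on a dish's y sides, clear of the pins.
- stained1_mid (a point): dish with purple stain, closed, 40 mm diameter, 14 mm high, about 30 g; its centre, half-way up; z is its upward axis. Starts in a nest, or is absent (None)
- stained2_mid (a point): dish with purple stain, closed, 40 mm diameter, 14 mm high, about 30 g; its centre, half-way up; z is its upward axis. Starts in a nest, or is absent (None)
- stained3_mid (a point): dish with purple stain, closed, 40 mm diameter, 14 mm high, about 30 g; its centre, half-way up; z is its upward axis. Starts in a nest, or is absent (None)
- fresh1_mid (a point): fresh dish, pale pink, same size (40 x 14 mm); its centre, half-way up. Starts on the bench in front of the shaker on a flat pale-blue pad, or is absent (None)
- fresh2_mid (a point): fresh dish, pale pink, same size (40 x 14 mm); its centre, half-way up. Starts on the bench in front of the shaker on a flat pale-blue pad, or is absent (None)
- fresh3_mid (a point): fresh dish, pale pink, same size (40 x 14 mm); its centre, half-way up. Starts on the bench in front of the shaker on a flat pale-blue pad, or is absent (None)
- pen: white marker pen lying between the fresh dishes and the left tray, 130 x 12 mm, along its x; a bystander, origin at its underside
- forceps: steel forceps lying on the bench to the right of the shaker, 120 mm long along its x; a bystander, origin at its underside
- jar: small amber jar with a black cap, 48 mm across, 62 mm high, beyond the left tray; a bystander, origin at its underside
- bottle: small white bottle with a blue cap, 42 mm across, 85 mm high, beyond the right tray; a bystander, origin at its underside
- tube_rack: yellow tube rack 75 x 110 x 30 mm with small capped tubes, 42 mm high in all, beyond the left tray; a bystander, origin at its underside
Things that resemble listed ones, but are neither listed nor needed, are in the scene too. Several things look just like the wedge_mat: the one meant starts farthest to the robot's right.

How it is judged:
On the way, in this order (a step that is already met when the one before it is completed fails the run):
1. the wedge holds the bar open and nothing is touched by the hand (value of joint bar above 0.015 m and distance between wedge_grip and wedge_home below 0.025 m and contact force between the fingers and anything else below 0.1 N), for 0.2 s.
2. all stained dishes lie in the free tray and all fresh ones in nests, the bar still wedged open (((x of stained1_mid in the frame of tray_left between -0.08 and 0.08 m and y of stained1_mid in the frame of tray_left between -0.06 and 0.06 m and z of stained1_mid in the frame of tray_left between 0.004 and 0.016 m) or (x of stained1_mid in the frame of tray_right between -0.08 and 0.08 m and y of stained1_mid in the frame of tray_right between -0.06 and 0.06 m and z of stained1_mid in the frame of tray_right between 0.004 and 0.016 m)) and angle between each of stained1_mid, stained2_mid, stained3_mid's own z axis and vertical below 0.15 rad and horizontal distance between each of stained1_mid, stained2_mid, stained3_mid and flask_left_mid above 0.15 m and horizontal distance between each of stained1_mid, stained2_mid, stained3_mid and flask_right_mid above 0.15 m and ((x of stained2_mid in the frame of tray_left between -0.08 and 0.08 m and y of stained2_mid in the frame of tray_left between -0.06 and 0.06 m and z of stained2_mid in the frame of tray_left between 0.004 and 0.016 m) or (x of stained2_mid in the frame of tray_right between -0.08 and 0.08 m and y of stained2_mid in the frame of tray_right between -0.06 and 0.06 m and z of stained2_mid in the frame of tray_right between 0.004 and 0.016 m)) and ((x of stained3_mid in the frame of tray_left between -0.08 and 0.08 m and y of stained3_mid in the frame of tray_left between -0.06 and 0.06 m and z of stained3_mid in the frame of tray_left between 0.004 and 0.016 m) or (x of stained3_mid in the frame of tray_right between -0.08 and 0.08 m and y of stained3_mid in the frame of tray_right between -0.06 and 0.06 m and z of stained3_mid in the frame of tray_right between 0.004 and 0.016 m)) and (horizontal distance between fresh1_mid and nest1 below 0.006 m or horizontal distance between fresh1_mid and nest2 below 0.006 m or horizontal distance between fresh1_mid and nest3 below 0.006 m) and angle between each of fresh1_mid, fresh2_mid, fresh3_mid's own z axis and vertical below 0.1 rad and z of fresh1_mid in the frame of shaker between 0.074 and 0.083 m and (horizontal distance between fresh2_mid and nest1 below 0.006 m or horizontal distance between fresh2_mid and nest2 below 0.006 m or horizontal distance between fresh2_mid and nest3 below 0.006 m) and z of fresh2_mid in the frame of shaker between 0.074 and 0.083 m and (horizontal distance between fresh3_mid and nest1 below 0.006 m or horizontal distance between fresh3_mid and nest2 below 0.006 m or horizontal distance between fresh3_mid and nest3 below 0.006 m) and z of fresh3_mid in the frame of shaker between 0.074 and 0.083 m and value of joint bar above 0.014 m), for 0.2 s.
At the end, for the whole second after the job is handed in: every stained dish lies flat on the floor of the tray without a flask; every fresh dish is fully down in a nest, within 6 mm of its centre; the bar is closed to 1.5 mm; the wedge lies upright on its mat, its handle's centre over the mat (((x of stained1_mid in the frame of tray_left between -0.08 and 0.08 m and y of stained1_mid in the frame of tray_left between -0.06 and 0.06 m and z of stained1_mid in the frame of tray_left between 0.004 and 0.016 m) or (x of stained1_mid in the frame of tray_right between -0.08 and 0.08 m and y of stained1_mid in the frame of tray_right between -0.06 and 0.06 m and z of stained1_mid in the frame of tray_right between 0.004 and 0.016 m)) and angle between each of stained1_mid, stained2_mid, stained3_mid's own z axis and vertical below 0.15 rad and horizontal distance between each of stained1_mid, stained2_mid, stained3_mid and flask_left_mid above 0.15 m and horizontal distance between each of stained1_mid, stained2_mid, stained3_mid and flask_right_mid above 0.15 m and ((x of stained2_mid in the frame of tray_left between -0.08 and 0.08 m and y of stained2_mid in the frame of tray_left between -0.06 and 0.06 m and z of stained2_mid in the frame of tray_left between 0.004 and 0.016 m) or (x of stained2_mid in the frame of tray_right between -0.08 and 0.08 m and y of stained2_mid in the frame of tray_right between -0.06 and 0.06 m and z of stained2_mid in the frame of tray_right between 0.004 and 0.016 m)) and ((x of stained3_mid in the frame of tray_left between -0.08 and 0.08 m and y of stained3_mid in the frame of tray_left between -0.06 and 0.06 m and z of stained3_mid in the frame of tray_left between 0.004 and 0.016 m) or (x of stained3_mid in the frame of tray_right between -0.08 and 0.08 m and y of stained3_mid in the frame of tray_right between -0.06 and 0.06 m and z of stained3_mid in the frame of tray_right between 0.004 and 0.016 m)) and (horizontal distance between fresh1_mid and nest1 below 0.006 m or horizontal distance between fresh1_mid and nest2 below 0.006 m or horizontal distance between fresh1_mid and nest3 below 0.006 m) and angle between each of fresh1_mid, fresh2_mid, fresh3_mid, wedge_grip's own z axis and vertical below 0.1 rad and z of fresh1_mid in the frame of shaker between 0.074 and 0.083 m and (horizontal distance between fresh2_mid and nest1 below 0.006 m or horizontal distance between fresh2_mid and nest2 below 0.006 m or horizontal distance between fresh2_mid and nest3 below 0.006 m) and z of fresh2_mid in the frame of shaker between 0.074 and 0.083 m and (horizontal distance between fresh3_mid and nest1 below 0.006 m or horizontal distance between fresh3_mid and nest2 below 0.006 m or horizontal distance between fresh3_mid and nest3 below 0.006 m) and z of fresh3_mid in the frame of shaker between 0.074 and 0.083 m and value of joint bar below 0.0015 m and x of wedge_grip in the frame of wedge_mat between -0.045 and 0.045 m and y of wedge_grip in the frame of wedge_mat between -0.075 and 0.075 m and z of wedge_grip in the frame of wedge_mat between 0.015 and 0.026 m); the robot touches nothing.
It fails at once if the flask moved more than 3 cm (distance of any of flask_left_mid, flask_right_mid from where it was at the start of the episode above 0.03 m).
It fails at once if another thing on the bench (pen, forceps, jar, bottle, tube rack) moved more than 3 cm (distance of any of pen, forceps, jar, bottle, tube_rack from where it was at the start of the episode above 0.03 m).
Of stained1, stained2, stained3 only 2 to 3 are there at a start; the rules pass over those that are not, and their reading is None.
Of fresh1, fresh2, fresh3 only 2 to 3 are there at a start; the rules pass over those that are not, and their reading is None.
Of flask_left, flask_right only 1 to 1 are there at a start; the rules pass over those that are not, and their reading is None.
At some moment in a run one of fresh1, fresh2, fresh3 may be knocked a few centimetres aside while the robot is not near it.
Once in a run the grip may slacken for a moment while it holds something.
It also fails if it takes over 210 s, if anything falls off the work surface, if the arm or the gripper's body presses on something with over 40 N, if the wrist force passes 120 N, or if a joint passes its speed limit or range.

## Working session

There is one attempt and no reset: what is moved stays moved. The work goes in short steps, Python scripts to look and compute and a tool call to move; the robot and the scene stay as the last step left them, time stands still between calls to the robot, and variables do not carry over. Pictures are saved under pics/ and viewed, and the job is handed in when it is done.

Besides the shell and the picture viewer there is one more tool, called as name(argument=value, ...) on one line, values as JSON. step_arm: Moves the arm, as the interface text tells. Its arguments: {"type":"object","properties":{"plan":{"type":"array","items":{"type":"array","items":{"type":"number"}}},"grip":{"type":"number"},"grip_force":{"type":"number"}},"required":["plan"]}

```bash
mkdir -p pics; cat > h.py <<'E'
import numpy as np, cv2
from scipy.spatial.transform import Rotation as R
def cam(f):
    H,W=f["color"].shape[:2]; fl=H/2/np.tan(np.radians(f["fovy"])/2)
    return fl,f["cx"],f["cy"],f["k1"],np.array(f["extrinsics"])
def proj(f,P):
    fl,cx,cy,k,E=cam(f); P=np.atleast_2d(P); c=P@E[:3,:3].T+E[:3,3]
    x=c[:,0]/-c[:,2]; y=-c[:,1]/-c[:,2]; s=1+k*(x*x+y*y)
    return np.c_[cx+fl*x*s,cy+fl*y*s]
def unproj(f,uv,z):
    fl,cx,cy,k,E=cam(f); uv=np.atleast_2d(uv).astype(float)
    d=(uv-[cx,cy])/fl; p=d.copy()
    for _ in range(30): p=d/(1+k*(p**2).sum(1,keepdims=True))
    r=np.c_[p[:,0],-p[:,1],-np.ones(len(p))]@E[:3,:3]; o=-E[:3,:3].T@E[:3,3]
    return o+r*((z-o[2])/r[:,2])[:,None]
E
python3 - <<'E'
from rig import *; import cv2,numpy as np
from h import *
print(monitor.sense())
for n in ("scene","top"):
    f=grab_frame(n); print(n,f["fovy"],f["cx"],f["cy"],f["k1"],f["extrinsics"])
    np.save(n+"0.npy",f,allow_pickle=True)
    cv2.imwrite(f"pics/{n}0.png",cv2.resize(f["color"][:,:,::-1],None,fx=1.5,fy=1.5,interpolation=cv2.INTER_CUBIC))
E
```

```text
{'clock': 0.0, 'joint_positions': array([-1.34230208e+00,  2.91268036e-01, -1.54159704e-01,  1.12670014e+00,
       -1.06555454e-06,  1.43153938e+00]), 'joint_vel': array([-0.00058393,  0.00116527, -0.00026506, -0.00120267, -0.00020825,
        0.00066314]), 'joint_efforts': array([-3.63493727e-04, -5.37137568e+01,  3.31371224e+01,  1.58986298e-02,
       -2.60796342e-04, -6.05005880e-06]), 'tool_pos': array([ 0.18866677, -0.48943898,  0.23072622]), 'orientation': array([ 9.83142241e-01,  1.82841163e-01, -3.02284412e-05, -6.65090133e-04]), 'contact_force': array([-0.46326082, -1.02982076, -0.05389075]), 'ft_torque': array([ 0.03618872, -0.03004368,  0.01632359]), 'gripper_width': 0.08510575137187339}
scene 56.57884562174115 255.37366185395499 194.4547569734802 -0.06779339571419955 [[-0.34751845  0.93761857 -0.01011598  0.14584385]
 [-0.78912886 -0.28662114  0.54325313  0.32325283]
 [ 0.50646477  0.1967733   0.83950801 -1.3103228 ]
 [ 0.          0.          0.          1.        ]]
top 43.43733333852437 251.68101725128417 196.3826088202746 0.01246106525631966 [[-0.02220885 -0.99972852  0.00704694  0.02349291]
 [ 0.98835028 -0.02089344  0.15075538 -0.46023996]
 [-0.15056722  0.01031295  0.98854598 -1.38459653]
 [ 0.          0.          0.          1.        ]]
```

View pics/scene0.png

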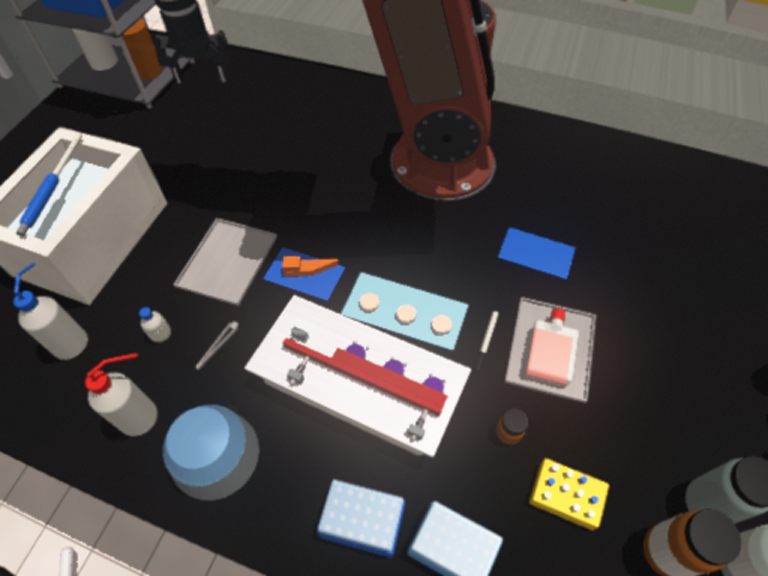

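View pics/top0.png

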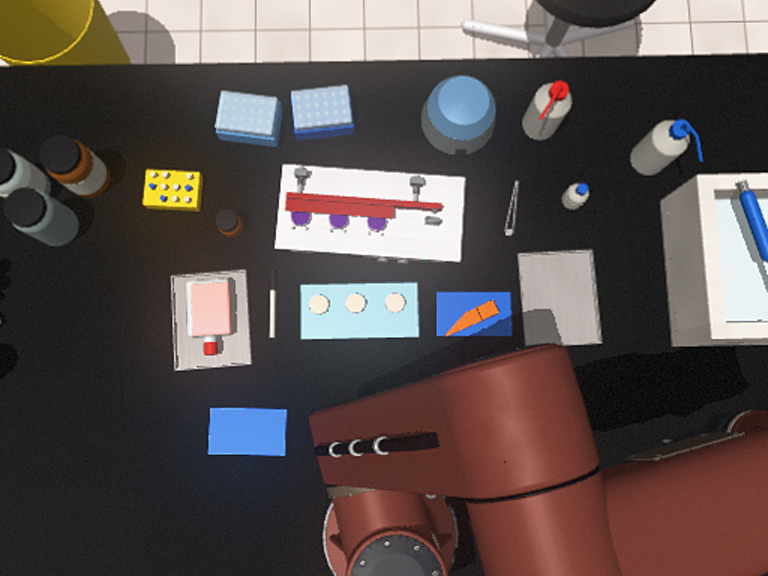

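The top view shows the flask (pink medium) in the left tray, at 210,310. The free tray is on the right (560,298). There are three stained dishes under the bar, three fresh dishes on the pad, and the wedge on its mat at (474,314). I'll zoom in to measure.

```bash
python3 - <<'E'
from h import *
t=np.load("top0.npy",allow_pickle=True).item()["color"]; s=np.load("scene0.npy",allow_pickle=True).item()["color"]
def crop(im,x0,y0,w,h,k,n):
    c=cv2.resize(im[y0:y0+h,x0:x0+w,::-1],None,fx=k,fy=k,interpolation=cv2.INTER_CUBIC)
    for i in range(0,w,20): cv2.putText(c,str(x0+i),(i*k,10),0,.35,(0,255,0),1); cv2.line(c,(i*k,12),(i*k,18),(0,255,0),1)
    for i in range(0,h,20): cv2.putText(c,str(y0+i),(0,i*k+4),0,.35,(0,255,0),1)
    cv2.imwrite("pics/"+n,c)
crop(t,180,100,160,132,5,"c1.png"); crop(s,160,140,160,164-30,5,"c2.png"); crop(t,280,140,130,95,6,"c3.png")
E
```

```text
(no output)
```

View pics/c1.png

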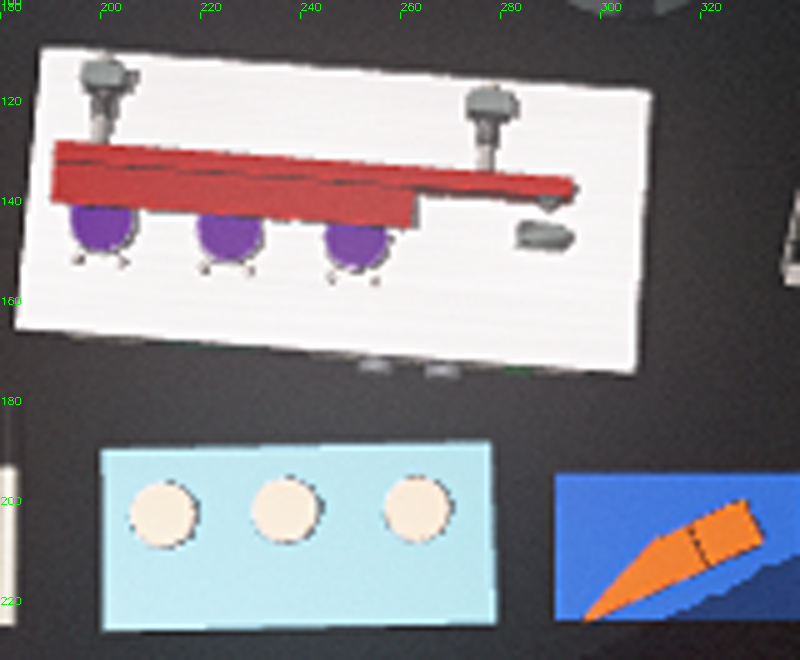

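View pics/c2.png

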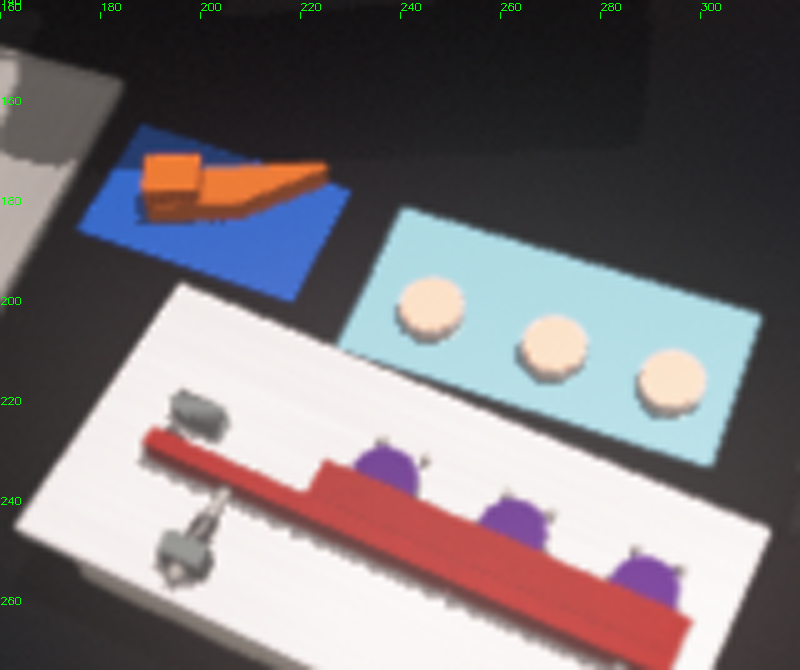

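View pics/c3.png

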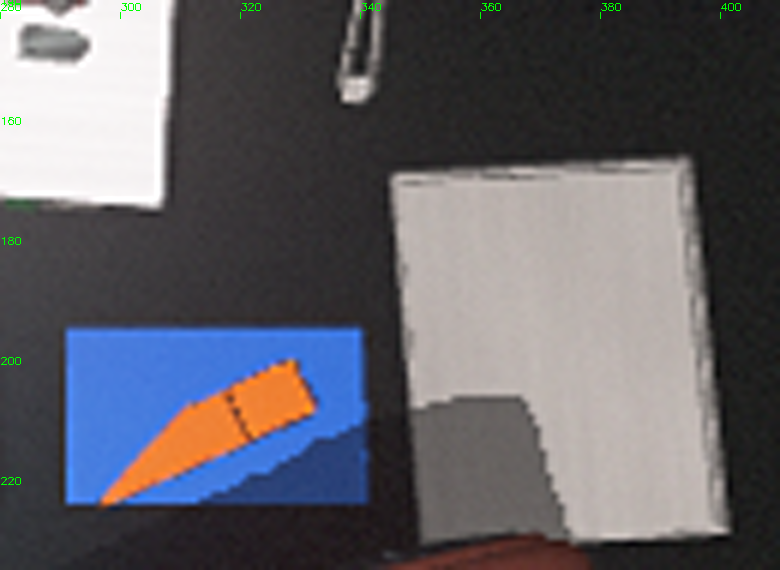

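```bash
cat > fit.py <<'E'
from h import *
from scipy.optimize import least_squares
T=np.load("top0.npy",allow_pickle=True).item(); S=np.load("scene0.npy",allow_pickle=True).item()
def pts(l,k,x0,y0): return np.array(l)/k+[x0,y0]-.4
def tf(p,L): c,s=np.cos(p[2]),np.sin(p[2]); L=np.array(L,float); return np.c_[p[0]+c*L[:,0]-s*L[:,1],p[1]+s*L[:,0]+c*L[:,1],L[:,2]]
def fit(LT,uT,LS,uS,p0):
    def r(p,full=False):
        o=[]
        if len(LT): o.append(proj(T,tf(p,LT))-uT)
        if len(LS): o.append(proj(S,tf(p,LS))-uS)
        return np.vstack(o).ravel()
    q=least_squares(r,p0,loss="soft_l1"); return q.x,r(q.x).reshape(-1,2)
if __name__=="__main__":
    np.set_printoptions(precision=4,suppress=True)
    c1=lambda l:pts(l,5,180,100); c2=lambda l:pts(l,5,160,140); c3=lambda l:pts(l,6,280,140)
    L=[[.085,.18,.072],[.085,-.18,.072],[-.085,-.18,.072],[-.085,.18,.072]]
    uT=c1([(40,48),(652,92),(635,373),(15,328)]); uS=c2([(15,525),(180,283),(770,530)])
    print("shaker T",fit(L,uT,[],[],[.6,0,0])); print("S",fit([],[],[L[1],L[2],L[3]],uS,[.6,0,0])); print("both",fit(L,uT,[L[1],L[2],L[3]],uS,[.6,0,0]))
    # wedge: top features
    W=[[-.0175,.014,.034],[-.0175,-.014,.034],[.095,.014,.018],[.04,-.014,.018],[.0175,-.014,.034],[.0175,.014,.034]]
    W=[[a,b,c+.003] for a,b,c in W]
    uW=c3([(293,360),(317,410),(101,505),(190,404),(228,390),(252,441)])
    # which side: print both options
    for sgn in (1,-1):
        Wl=[[a,b*sgn,c] for a,b,c in W]
        # order handles: listed pixel pts (upper-back, lower-back, nose, kink, upper front, lower front)
        up,lo=-1,1
        Wp=[[-.0175,-.014,.037],[-.0175,.014,.037],[.095,.014,.021],[.04,-.014,.021],[.0175,-.014,.037],[.0175,.014,.037]]
        print("wedge",fit(Wp,uW,[],[],[.4,-.15,2.6])); break
    print("wedge S",fit([],[],[Wp[0],Wp[1],Wp[2],Wp[5]],c2([(143,190),(148,154),(327,163),(200,154)]),[.4,-.15,2]))
    print("mat", unproj(T,c3([(65,328),(360,328),(368,503),(65,503)]),.003)); print("matS",unproj(S,c2([(140,124),(350,190),(293,300),(77,230)]),.003))
    M=[[.045,.075,.003],[.045,-.075,.003],[-.045,-.075,.003],[-.045,.075,.003]]
    print("mat",fit(M,c3([(65,328),(360,328),(368,503),(65,503)]),[],[],[.4,-.15,0]))
    print("tray",unproj(T,c3([(390,175),(690,158),(730,532),(420,543)]),.01))
    print("fresh T",unproj(T,c1([(163,514),(286,510),(417,509)]),.014)); print("fresh S",unproj(S,c2([(433,303),(555,342),(673,376)]),.014))
E
python3 fit.py
```

```text
shaker T (array([ 0.6175,  0.0248, -0.0943]), array([[ 0.2244, -0.1841],
       [-0.1374, -0.2205],
       [ 0.079 ,  0.1822],
       [-0.162 ,  0.2097]]))
S (array([ 0.6187,  0.0254, -0.0962]), array([[-0.2491,  0.1888],
       [-0.1011, -0.4252],
       [ 0.3466,  0.0701]]))
both (array([ 0.618 ,  0.0251, -0.0949]), array([[ 0.1581, -0.3875],
       [-0.2157, -0.3477],
       [-0.039 ,  0.0478],
       [-0.2673, -0.0037],
       [-0.2382, -0.0154],
       [-0.1673, -0.6269],
       [ 0.2918, -0.3187]]))
wedge (array([ 0.4267, -0.2012,  1.9448]), array([[ 0.1909, -0.0394],
       [ 0.0878,  0.3506],
       [ 0.3649, -0.227 ],
       [-1.2315,  0.7928],
       [ 0.1405, -0.497 ],
       [ 0.0134, -0.248 ]]))
wedge S (array([ 0.4268, -0.1994,  1.9591]), array([[-0.0826,  0.156 ],
       [-0.4529,  0.0563],
       [ 0.1792,  0.0802],
       [ 0.3376, -0.3301]]))
mat [[ 0.4695 -0.1038  0.003 ]
 [ 0.4663 -0.2521  0.003 ]
 [ 0.3781 -0.2517  0.003 ]
 [ 0.3813 -0.1007  0.003 ]]
matS [[ 0.3785 -0.2521  0.003 ]
 [ 0.3807 -0.1019  0.003 ]
 [ 0.469  -0.103   0.003 ]
 [ 0.468  -0.2523  0.003 ]]
mat (array([ 0.4238, -0.1771, -0.0209]), array([[-0.2582, -0.2924],
       [ 0.2855, -0.3054],
       [-0.1721,  0.2794],
       [ 0.1471,  0.3046]]))
tray [[ 0.543  -0.2697  0.01  ]
 [ 0.5485 -0.4216  0.01  ]
 [ 0.3593 -0.4288  0.01  ]
 [ 0.3571 -0.275   0.01  ]]
fresh T [[ 0.4482  0.1314  0.014 ]
 [ 0.449   0.058   0.014 ]
 [ 0.448  -0.0201  0.014 ]]
fresh S [[ 0.4481 -0.0188  0.014 ]
 [ 0.4488  0.0592  0.014 ]
 [ 0.4471  0.1319  0.014 ]]
```

Both cameras agree to about 1 mm on these:
- **Shaker:** (0.618, 0.025), yaw -0.095
- **Wedge:** (0.427, -0.200), azimuth 1.95
- **Free tray:** centre (0.452, -0.349)

I'll write a planning helper for the moves.

```bash
cat > go.py <<'E'
from h import *
from rig import monitor
SH=np.array([.618,.0251]); YAW=-.0949
def sw(x,y): c,s=np.cos(YAW),np.sin(YAW); return SH+[c*x-s*y,s*x+c*y]
def Rd(az): c,s=np.cos(az),np.sin(az); return np.c_[[c,s,0],[s,-c,0],[0,0,-1]]
def rows(*wps):
    st=monitor.sense(); R0=R.from_quat(st["orientation"]).as_matrix(); p0=np.array(st["tool_pos"])
    az0=np.arctan2(R0[1,0],R0[0,0])
    print("t %.2f pos %s az %.3f f %s w %.4f"%(st["clock"],np.round(p0,4),az0,np.round(st["contact_force"],1),st["gripper_width"]))
    for x,y,z,az in wps:
        d=R0.T@(np.array([x,y,z])-p0)*1000; rv=R.from_matrix(R0.T@Rd(az)).as_rotvec()
        print([round(v,1) for v in d]+[round(v,3) for v in rv], "to",np.round([x,y,z,az],4))
E
python3 - <<'E'
from go import *
rows((.4288,-.2052,.12,1.95),(.4288,-.2052,.008,1.95))
E
```

```text
t 0.10 pos [ 0.1887 -0.4895  0.2308] az 0.368 f [ 0.3 -0.1 -0.9] w 0.0853
[np.float64(326.3), np.float64(-178.8), np.float64(111.0), np.float64(-0.001), np.float64(-0.001), np.float64(-1.582)] to [ 0.4288 -0.2052  0.12    1.95  ]
[np.float64(326.3), np.float64(-178.7), np.float64(223.0), np.float64(-0.001), np.float64(-0.001), np.float64(-1.582)] to [ 0.4288 -0.2052  0.008   1.95  ]
```

step_arm(plan=[[326,-179,111,0,0,-1.582],[326,-179,111,0,0,-1.582],[326,-179,111,0,0,-1.582],[326,-179,111,0,0,-1.582],[326,-179,111,0,0,-1.582],[326,-179,111,0,0,-1.582],[326,-179,111,0,0,-1.582],[326,-179,111,0,0,-1.582],[326,-179,111,0,0,-1.582],[326,-179,111,0,0,-1.582],[326,-179,111,0,0,-1.582],[326,-179,111,0,0,-1.582]], grip=55)

```text
clock: 1.3
tool_pos: [0.4283, -0.2048, 0.1198]
orientation: [0.561, 0.828, 0.0, -0.001]
contact_force: [-0.2, -0.0, 1.1]
gripper_width: 0.0551
```

```bash
python3 - <<'E'
from go import *
rows((.4288,-.2052,.04,1.95),(.4288,-.2052,.008,1.95))
from rig import grab_frame
f=grab_frame("scene"); cv2.imwrite("pics/s1.png",cv2.resize(f["color"][90:240,130:330,::-1],None,fx=4,fy=4,interpolation=cv2.INTER_CUBIC))
print(proj(f,[.4288,-.2052,.12]))
E
```

```text
t 1.30 pos [ 0.4283 -0.2048  0.1198] az 1.951 f [-0.2 -0.   1.1] w 0.0551
[np.float64(-0.6), np.float64(0.3), np.float64(79.8), np.float64(-0.0), np.float64(-0.002), np.float64(0.001)] to [ 0.4288 -0.2052  0.04    1.95  ]
[np.float64(-0.7), np.float64(0.3), np.float64(111.8), np.float64(-0.0), np.float64(-0.002), np.float64(0.001)] to [ 0.4288 -0.2052  0.008   1.95  ]
[[187.61955217 156.96706393]]
```

View pics/s1.png

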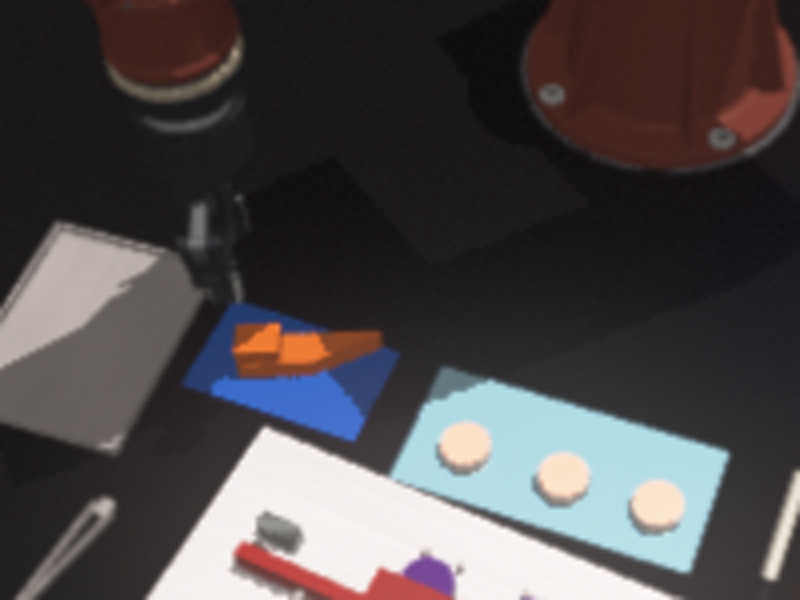

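The gripper stands over the wedge handle with its fingertips near the expected pixel (230,270 in the crop). I'll descend and grip.

step_arm(plan=[[-1,0,50,0,-0.002,0],[-1,0,90,0,-0.002,0],[-1,0,105,0,-0.002,0],[-1,0,112,0,-0.002,0],[-1,0,112,0,-0.002,0]])

```text
clock: 1.85
tool_pos: [0.4283, -0.2056, 0.0074]
orientation: [0.563, 0.827, -0.0, -0.0]
contact_force: [-0.2, -0.8, -0.4]
gripper_width: 0.055
```

step_arm(plan=[[0,0,0,0,0,0],[0,0,0,0,0,0],[0,0,0,0,0,0],[0,0,0,0,0,0],[0,0,0,0,0,0],[0,0,0,0,0,0]], grip=15, grip_force=60)

```text
clock: 2.45
tool_pos: [0.4292, -0.2063, 0.0086]
orientation: [0.563, 0.827, -0.0, 0.001]
contact_force: [-0.8, 0.3, 6.3]
gripper_width: 0.0271
```

step_arm(plan=[[0,0,-40,0,0,0],[0,0,-80,0,0,0],[0,0,-120,0,0,0],[0,0,-120,0,0,0]])

```text
clock: 2.85
tool_pos: [0.432, -0.2081, 0.1341]
orientation: [0.563, 0.827, -0.0, 0.005]
contact_force: [0.4, 0.6, -0.8]
gripper_width: 0.0271
```

```bash
python3 - <<'E'
from go import *
from rig import grab_frame
for n,(a,b,c,d) in (("scene",(60,240,130,330)),("top",(100,250,200,400))):
    f=grab_frame(n); cv2.imwrite(f"pics/{n}2.png",cv2.resize(f["color"][a:b,c:d,::-1],None,fx=4,fy=(600/(b-a) if b-a>150 else 4),interpolation=cv2.INTER_CUBIC))
    np.save(n+"2.npy",f,allow_pickle=True)
p=sw(.009,-.240); print(p,sw(.009,-.153),sw(.009,-.245))
rows((*p,.12,1.476))
E
```

```text
[ 0.60421767 -0.21467291] [ 0.61246159 -0.12806438] [ 0.60374389 -0.21965041]
t 2.95 pos [ 0.4298 -0.2066  0.1299] az 1.946 f [-1.2  0.3 -1.5] w 0.0275
[np.float64(-71.3), np.float64(159.3), np.float64(10.5), np.float64(0.003), np.float64(0.003), np.float64(0.47)] to [ 0.6042 -0.2147  0.12    1.476 ]
```

View pics/scene2.png

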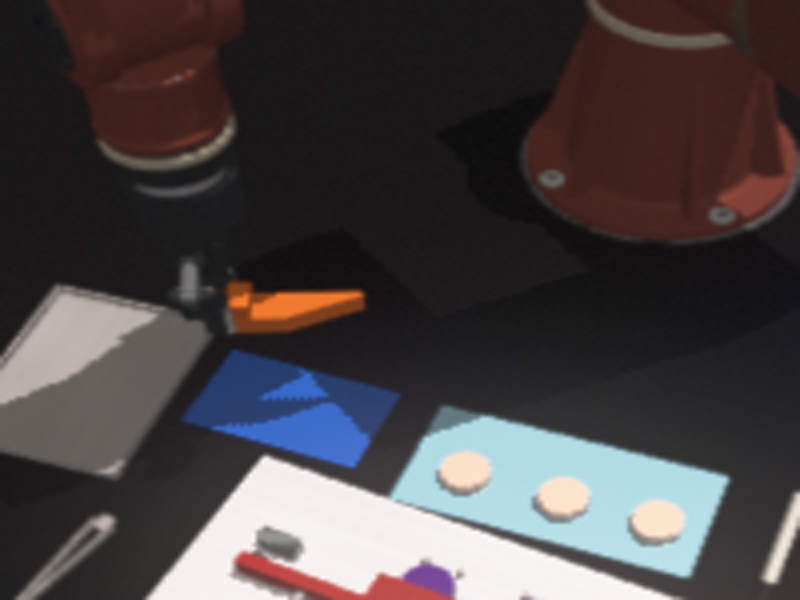

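View pics/top2.png

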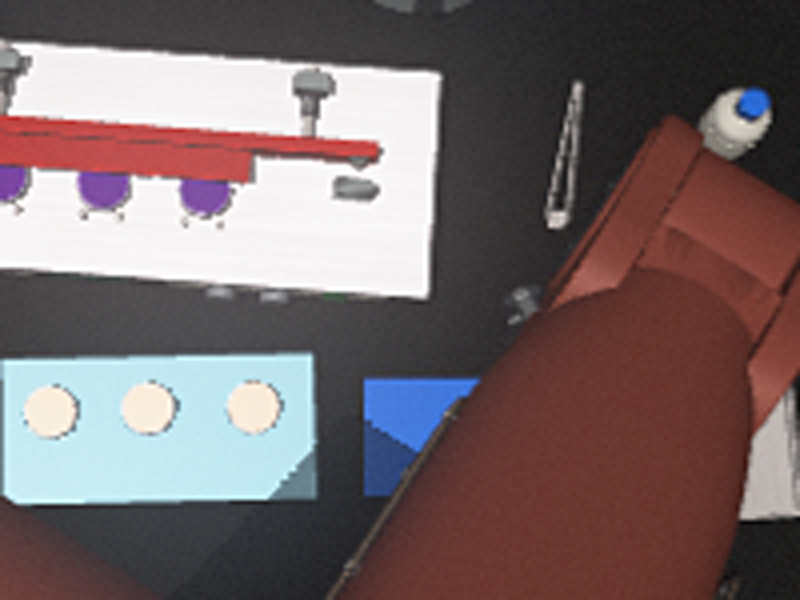

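The wedge is held level by its handle (w 27 mm). I'll carry it to the pre-insert pose at the lane.

step_arm(plan=[[-18,40,0,0,0,0.12],[-36,80,5,0,0,0.24],[-54,120,10,0,0,0.36],[-76,160,10.5,0.003,0.003,0.47],[-76,160,10.5,0.003,0.003,0.47],[-76,160,10.5,0.003,0.003,0.47],[-76,160,10.5,0.003,0.003,0.47]])

```text
clock: 3.65
tool_pos: [0.6049, -0.2182, 0.1189]
orientation: [0.74, 0.673, -0.001, -0.001]
contact_force: [-0.3, 0.5, -1.4]
gripper_width: 0.0269
```

```bash
python3 - <<'E'
from go import *
from rig import grab_frame
for n,(a,b,c,d) in (("scene",(140,290,120,320)),("top",(80,230,220,420))):
    f=grab_frame(n); cv2.imwrite(f"pics/{n}3.png",cv2.resize(f["color"][a:b,c:d,::-1],None,fx=4,fy=4,interpolation=cv2.INTER_CUBIC))
    np.save(n+"3.npy",f,allow_pickle=True)
p=sw(.009,-.2464)
rows((*p,.0785,1.476))
E
```

```text
t 3.75 pos [ 0.6052 -0.2186  0.12  ] az 1.476 f [-0.1 -0.1 -1.4] w 0.0274
[np.float64(-2.6), np.float64(-1.3), np.float64(41.5), np.float64(-0.001), np.float64(0.0), np.float64(-0.0)] to [ 0.6036 -0.221   0.0785  1.476 ]
```

View pics/scene3.png

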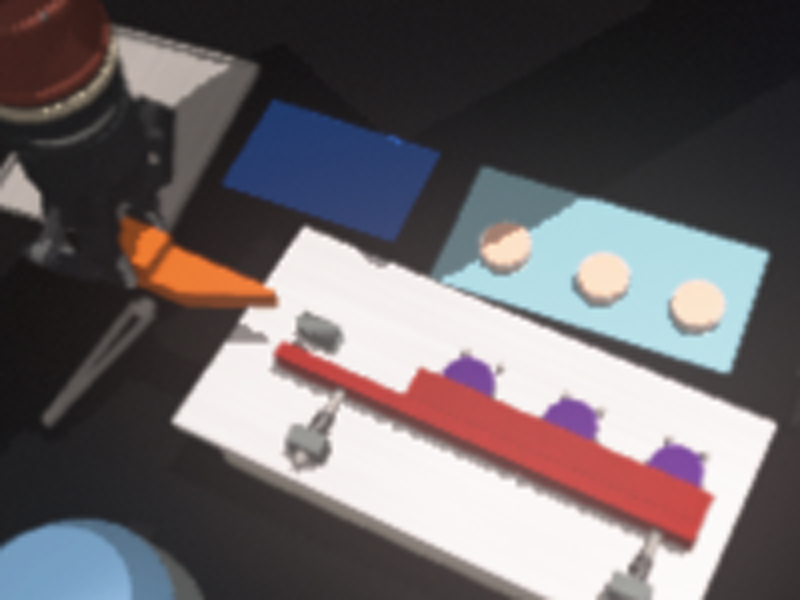

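View pics/top3.png

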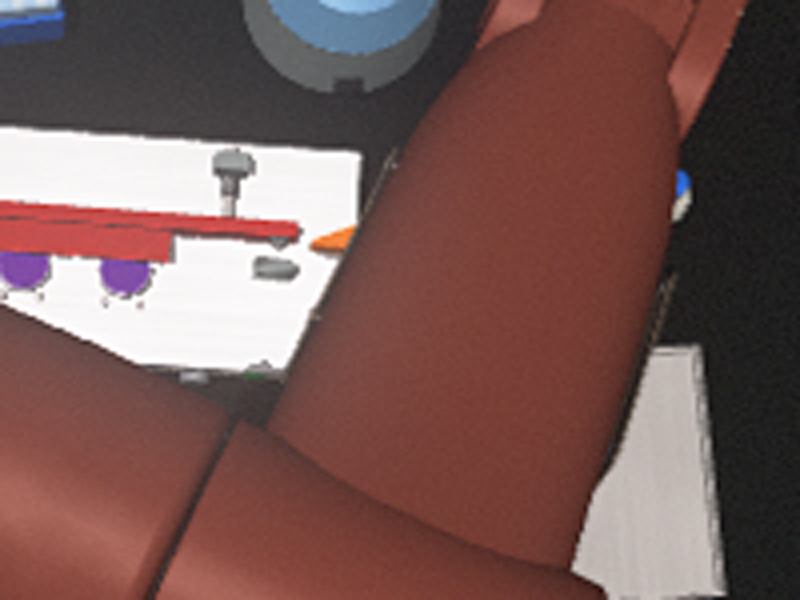

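```bash
python3 - <<'E'
from go import *
T=np.load("top3.npy",allow_pickle=True).item(); S=np.load("scene3.npy",allow_pickle=True).item()
def toS(P):
    c,s=np.cos(YAW),np.sin(YAW); d=np.array(P)[:2]-SH; return np.round([c*d[0]+s*d[1],-s*d[0]+c*d[1]],4)
for z in (.126,.132,.138): print(z,toS(unproj(T,[[297.6,140.4]],z)[0]),toS(unproj(S,[[188.4,212.6]],z)[0]))
# expected marks in top0/scene pictures
def sp(x,y,z): p=sw(x,y); return [p[0],p[1],z]
print("pred nose",toS(np.array([.6052,-.2186])+.1014*np.array([np.cos(1.476),np.sin(1.476)])))
P=[sp(-.005,-.13,.092),sp(-.005,-.106,.092),sp(.005,-.123,.084)]
a=proj(T,P); b=proj(S,P); print((a-[220,80]+.4)*4, (b-[120,140]+.4)*4)
E
```

```text
0.126 [-0.0016 -0.1437] [-0.0055 -0.1441]
0.132 [-0.0033 -0.1432] [-0.003  -0.1413]
0.138 [-0.005  -0.1427] [-0.0004 -0.1386]
pred nose [ 0.0103 -0.1424]
[[287.89574966 258.98033368]
 [254.55820284 256.56656344]
 [278.08821506 247.71816301]] [[301.33626721 325.95317165]
 [332.37011272 339.69989007]
 [304.45730353 347.58888688]]
```

The triangulated nose is at shaker (-3, -142) mm, matching the prediction. I'll lower it with a +1.5 mm bias away from the stop.

step_arm(plan=[[-2.7,0,25,0,0,0],[-2.7,0,37,0,0,0],[-2.7,0,41.5,0,0,0],[-2.7,0,41.5,0,0,0],[-2.7,0,41.5,0,0,0]])

```text
clock: 4.25
tool_pos: [0.6052, -0.2214, 0.0792]
orientation: [0.74, 0.673, -0.0, 0.0]
contact_force: [0.4, -0.2, -1.1]
gripper_width: 0.0271
```

```bash
python3 - <<'E'
from go import *
for y in (-.22,-.195,-.17,-.158): rows((*sw(.0100,y),.0783,1.476))
E
```

```text
t 4.25 pos [ 0.6052 -0.2214  0.0792] az 1.476 f [ 0.4 -0.2 -1.1] w 0.0271
[np.float64(26.6), np.float64(-0.6), np.float64(0.9), np.float64(0.0), np.float64(0.0), np.float64(-0.0)] to [ 0.6071 -0.1949  0.0783  1.476 ]
t 4.25 pos [ 0.6052 -0.2214  0.0792] az 1.476 f [ 0.4 -0.2 -1.1] w 0.0271
[np.float64(51.6), np.float64(-0.6), np.float64(0.9), np.float64(0.0), np.float64(0.0), np.float64(-0.0)] to [ 0.6095 -0.17    0.0783  1.476 ]
t 4.25 pos [ 0.6052 -0.2214  0.0792] az 1.476 f [ 0.4 -0.2 -1.1] w 0.0271
[np.float64(76.6), np.float64(-0.6), np.float64(0.9), np.float64(0.0), np.float64(0.0), np.float64(-0.0)] to [ 0.6118 -0.1451  0.0783  1.476 ]
t 4.25 pos [ 0.6052 -0.2214  0.0792] az 1.476 f [ 0.4 -0.2 -1.1] w 0.0271
[np.float64(88.6), np.float64(-0.6), np.float64(0.9), np.float64(0.0), np.float64(0.0), np.float64(-0.0)] to [ 0.613  -0.1331  0.0783  1.476 ]
```

step_arm(plan=[[10,0,0.5,0,0,0],[20,0,0.9,0,0,0],[30,0,0.9,0,0,0],[40,0,0.9,0,0,0],[40,0,0.9,0,0,0]])

```text
clock: 4.75
tool_pos: [0.6087, -0.1797, 0.0782]
orientation: [0.739, 0.673, -0.0, -0.0]
contact_force: [-2.0, 1.0, -1.5]
gripper_width: 0.0271
```

step_arm(plan=[[9,-0.5,0,0,0,0],[18,-0.5,0,0,0,0],[27,-0.5,0,0,0,0],[36,-0.5,0,0,0,0],[43,-0.5,0,0,0,0],[47,-0.5,0,0,0,0],[47,-0.5,0,0,0,0],[47,-0.5,0,0,0,0]])

```text
clock: 5.55
tool_pos: [0.6127, -0.1329, 0.0783]
orientation: [0.739, 0.673, -0.0, -0.0]
contact_force: [-0.9, -1.8, -0.2]
gripper_width: 0.0272
```

```bash
python3 - <<'E'
from go import *
from rig import grab_frame
for n,(a,b,c,d) in (("scene",(140,290,120,320)),("top",(80,230,180,380))):
    f=grab_frame(n); cv2.imwrite(f"pics/{n}4.png",cv2.resize(f["color"][a:b,c:d,::-1],None,fx=4,fy=4,interpolation=cv2.INTER_CUBIC))
    np.save(n+"4.npy",f,allow_pickle=True)
rows((*sw(.009,-.1584),.0775,1.476))
E
```

```text
t 5.65 pos [ 0.6127 -0.133   0.0783] az 1.477 f [-0.9 -1.6 -0.7] w 0.0274
[np.float64(-0.5), np.float64(-0.7), np.float64(0.8), np.float64(-0.001), np.float64(-0.0), np.float64(0.001)] to [ 0.6119 -0.1334  0.0775  1.476 ]
```

View pics/scene4.png

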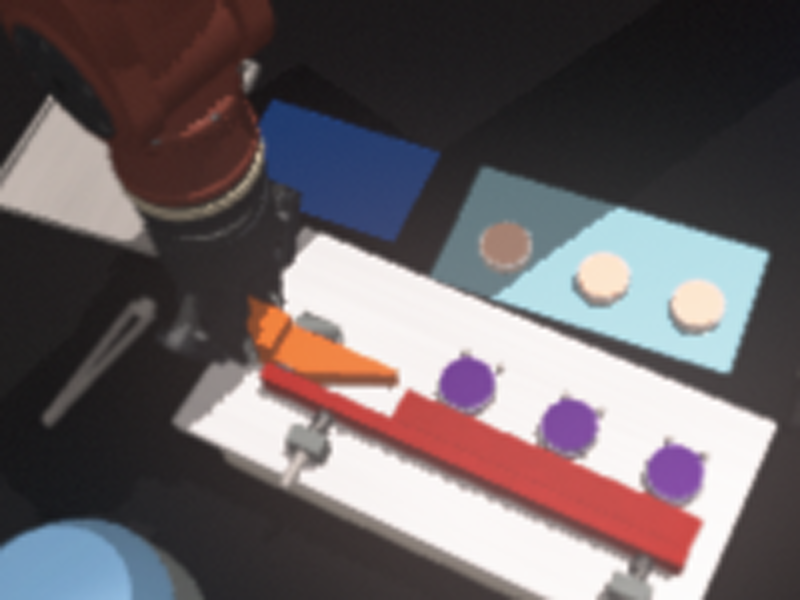

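View pics/top4.png

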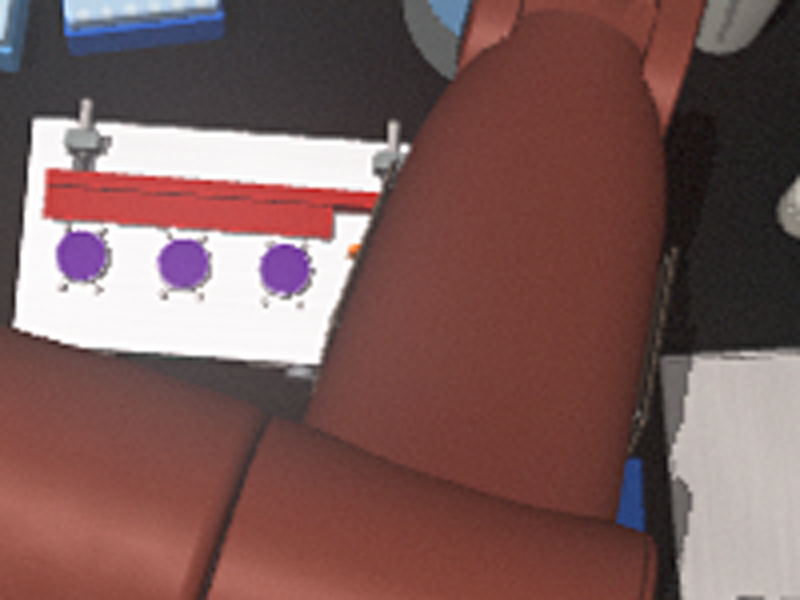

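The bar is open and clear of all three dishes. I'll settle the wedge and release it.

step_arm(plan=[[0,-0.6,0.7,0,0,0],[0,-0.6,0.7,0,0,0]])

```text
clock: 5.85
tool_pos: [0.6127, -0.133, 0.078]
orientation: [0.739, 0.673, 0.0, 0.0]
contact_force: [0.6, -1.1, 2.4]
gripper_width: 0.0273
```

step_arm(plan=[[0,0,0,0,0,0],[0,0,0,0,0,0],[0,0,0,0,0,0],[0,0,0,0,0,0]], grip=40)

```text
clock: 6.25
tool_pos: [0.6125, -0.1328, 0.0779]
orientation: [0.739, 0.673, 0.0, -0.0]
contact_force: [-0.1, 0.1, 0.3]
gripper_width: 0.0399
```

step_arm(plan=[[0,0,-20,0,0,0],[0,0,-50,0,0,0],[0,0,-90,0,0,0],[0,0,-130,0,0,0],[-60,0,-140,0,0,0],[-100,0,-140,0,0,0],[-100,0,-140,0,0,0]])

```text
clock: 6.95
tool_pos: [0.6027, -0.2381, 0.2182]
orientation: [0.741, 0.672, -0.0, 0.001]
contact_force: [-0.2, 0.2, -0.4]
gripper_width: 0.0403
```

```bash
python3 - <<'E'
from go import *
from rig import grab_frame
for n,(a,b,c,d) in (("scene",(140,290,120,320)),("top",(80,230,180,380))):
    f=grab_frame(n); cv2.imwrite(f"pics/{n}5.png",cv2.resize(f["color"][a:b,c:d,::-1],None,fx=4,fy=4,interpolation=cv2.INTER_CUBIC))
    np.save(n+"5.npy",f,allow_pickle=True)
rows((.5,-.05,.2,3.047))
E
```

```text
t 7.05 pos [ 0.6027 -0.2336  0.2175] az 1.475 f [-0.5 -0.  -0.7] w 0.0402
[np.float64(172.9), np.float64(-119.8), np.float64(17.7), np.float64(0.001), np.float64(-0.001), np.float64(-1.572)] to [ 0.5   -0.05   0.2    3.047]
```

View pics/scene5.png

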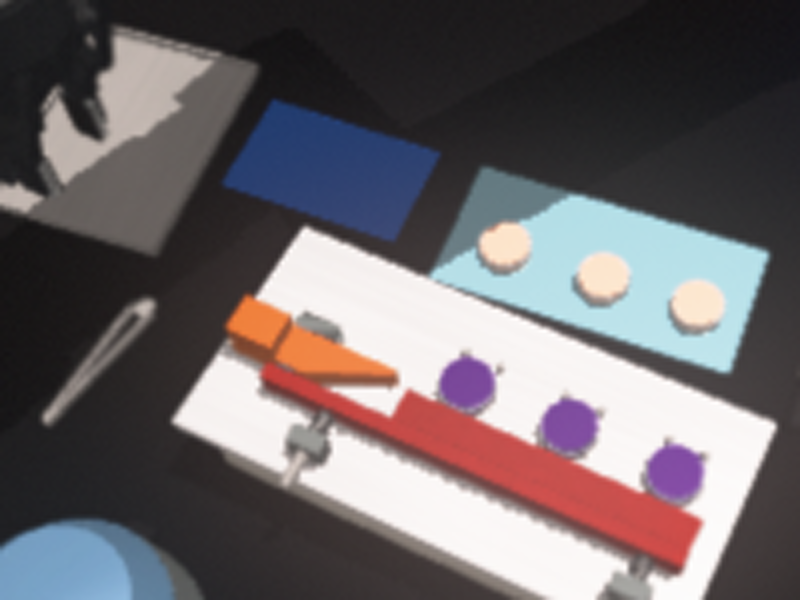

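View pics/top5.png

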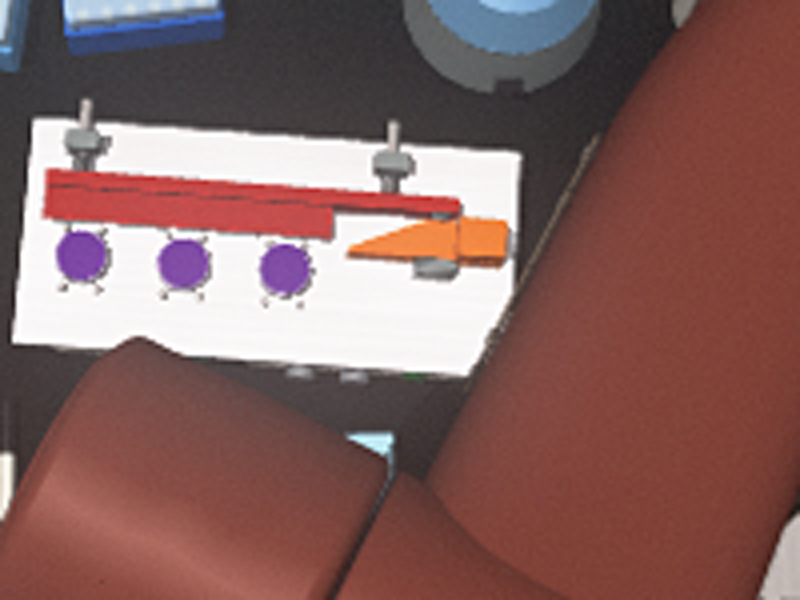

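The wedge holds the bar open with the hand off it. Next I'll measure the dishes in their nests and on the pad by blob centroid in both views.

```bash
cat > meas.py <<'E'
from go import *
from rig import grab_frame
def toS(P):
    c,s=np.cos(YAW),np.sin(YAW); d=np.array(P)[:2]-SH; return np.round([c*d[0]+s*d[1],-s*d[0]+c*d[1]],4)
def blobs(f,kind,roi,amin=40):
    im=f["color"].astype(int); r,g,b=im[...,0],im[...,1],im[...,2]
    if kind=="purple": m=(b>g+45)&(r>g+25)&(b>110)
    if kind=="fresh": m=(r>g+12)&(g>b+12)&(r>190)
    m=m.astype(np.uint8); k=np.zeros_like(m); x0,y0,x1,y1=roi; k[y0:y1,x0:x1]=1
    n,l,st,c=cv2.connectedComponentsWithStats(m*k)
    return [(c[i],st[i,4],st[i,2],st[i,3]) for i in range(1,n) if st[i,4]>amin]
E
python3 - <<'E'
from meas import *
np.set_printoptions(precision=4,suppress=True)
for n in ("top5","scene5","top0","scene0"):
    f=np.load(n+".npy",allow_pickle=True).item()
    for k,z in (("purple",.086),("fresh",.014)):
        if n[-1]=="0" and k=="purple": continue
        for c,a,w,h in blobs(f,k,(140,100,400,300)):
            P=unproj(f,c,z)[0]; print(n,k,c,a,w,h,P[:2],toS(P))
E
```

```text
top5 purple [199.6116 143.3306] 121 12 12 [0.6107 0.1607] [-0.0201  0.1343]
top5 purple [225.1855 145.3468] 124 13 12 [0.6032 0.0871] [-0.0206  0.0603]
top5 purple [250.6179 146.5691] 123 12 12 [0.5981 0.0139] [-0.0187 -0.0131]
top5 fresh [289.5892 139.3333] 297 40 11 [ 0.637 -0.106] [ 0.0313 -0.1287]
scene5 purple [236.2687 235.209 ] 134 14 13 [0.5988 0.014 ] [-0.018  -0.0128]
scene5 purple [261.8623 245.7826] 138 14 13 [0.6043 0.0871] [-0.0196  0.0604]
scene5 purple [288.3841 257.4636] 151 14 14 [0.6117 0.1608] [-0.0192  0.1345]
scene5 fresh [245.7172 200.5758] 99 12 10 [ 0.4498 -0.0197] [-0.1632 -0.0605]
scene5 fresh [270.4444 208.596 ] 99 12 10 [0.4509 0.0594] [-0.1696  0.0183]
scene5 fresh [293.8824 215.5196] 102 13 10 [0.4497 0.1317] [-0.1776  0.0902]
scene5 fresh [195.2394 225.3545] 330 43 21 [ 0.5786 -0.1266] [-0.0248 -0.1548]
scene5 fresh [366.6879 236.1027] 769 30 36 [0.4435 0.3463] [-0.2042  0.3032]
top0 fresh [263.098  201.1569] 102 11 12 [ 0.4487 -0.0205] [-0.1642 -0.0614]
top0 fresh [315.8947 210.7744] 266 35 24 [ 0.4164 -0.1769] [-0.1815 -0.2202]
scene0 fresh [203.365 175.185] 200 36 10 [ 0.4073 -0.18  ] [-0.1903 -0.2242]
scene0 fresh [245.7917 200.5938] 96 12 10 [ 0.4498 -0.0195] [-0.1632 -0.0603]
scene0 fresh [270.4444 208.5455] 99 12 10 [0.4507 0.0594] [-0.1698  0.0183]
scene0 fresh [293.9417 215.5146] 103 13 10 [0.4496 0.1319] [-0.1777  0.0903]
scene0 fresh [366.7291 236.1047] 764 30 36 [0.4434 0.3464] [-0.2042  0.3033]
```

```bash
python3 - <<'E'
from meas import *
for n,x0,y0,w,h in (("top5",190,130,80,30),("scene5",220,220,90,50)):
    f=np.load(n+".npy",allow_pickle=True).item(); k=8
    c=cv2.resize(f["color"][y0:y0+h,x0:x0+w,::-1],None,fx=k,fy=k,interpolation=cv2.INTER_CUBIC)
    for ny in (-.0133,.0607,.1347):
        for dx in (-.022,.022):
            for dy in (-.013,.013):
                p=sw(-.0195+dx,ny+dy); u=(proj(f,[p[0],p[1],.0785])[0]-[x0,y0]+.5)*k-.5
                cv2.circle(c,tuple(int(round(v)) for v in u),3,(0,255,0),1)
    cv2.imwrite(f"pics/pin_{n}.png",c)
E
```

```text
(no output)
```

View pics/pin_top5.png

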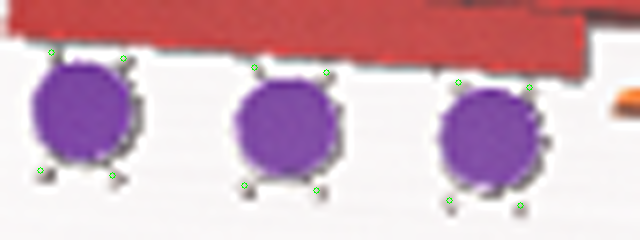

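View pics/pin_scene5.png

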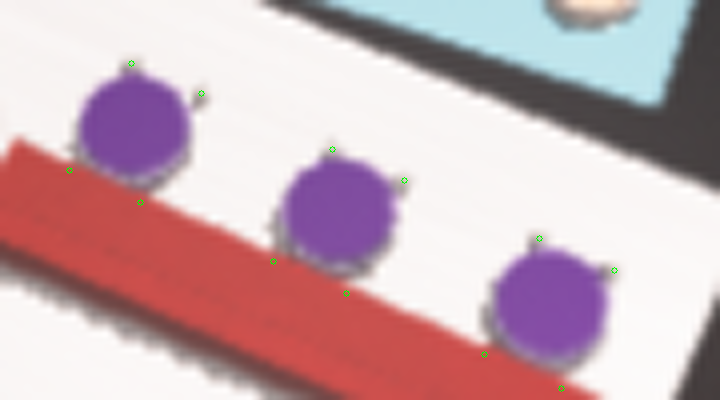

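The projected pin positions agree with the images to about 1 mm. The nests are at shaker x = -19.5, y ≈ -13.5, 60.4 and 134.4 mm. I'll move above the stained dish next to the wedge.

```bash
python3 - <<'E'
from go import *
rows((*sw(-.0195,-.0130),.15,3.047))
E
```

```text
t 7.05 pos [ 0.6027 -0.2336  0.2175] az 1.475 f [-0.5 -0.  -0.7] w 0.0402
[np.float64(245.8), np.float64(-29.0), np.float64(67.8), np.float64(0.001), np.float64(-0.001), np.float64(-1.572)] to [0.5974 0.014  0.15   3.047 ]
```

step_arm(plan=[[246,-29,10,0.001,-0.001,-1.572],[246,-29,20,0.001,-0.001,-1.572],[246,-29,30,0.001,-0.001,-1.572],[246,-29,40,0.001,-0.001,-1.572],[246,-29,50,0.001,-0.001,-1.572],[246,-29,60,0.001,-0.001,-1.572],[246,-29,68,0.001,-0.001,-1.572],[246,-29,68,0.001,-0.001,-1.572],[246,-29,68,0.001,-0.001,-1.572],[246,-29,68,0.001,-0.001,-1.572],[246,-29,68,0.001,-0.001,-1.572],[246,-29,68,0.001,-0.001,-1.572]], grip=48)

```text
clock: 8.25
tool_pos: [0.5968, 0.0156, 0.1496]
orientation: [0.046, 0.999, 0.0, -0.0]
contact_force: [0.0, -0.4, -0.8]
gripper_width: 0.048
```

```bash
python3 - <<'E'
from go import *
rows((*sw(-.0195,-.0130),.073,3.047))
from rig import grab_frame
f=grab_frame("scene"); cv2.imwrite("pics/s6.png",cv2.resize(f["color"][140:290,120:320,::-1],None,fx=4,fy=4,interpolation=cv2.INTER_CUBIC))
E
```

```text
t 8.25 pos [0.5968 0.0156 0.1496] az 3.050 f [ 0.  -0.4 -0.8] w 0.0480
[np.float64(-0.8), np.float64(-1.6), np.float64(76.6), np.float64(0.0), np.float64(-0.001), np.float64(0.003)] to [0.5974 0.014  0.073  3.047 ]
```

View pics/s6.png

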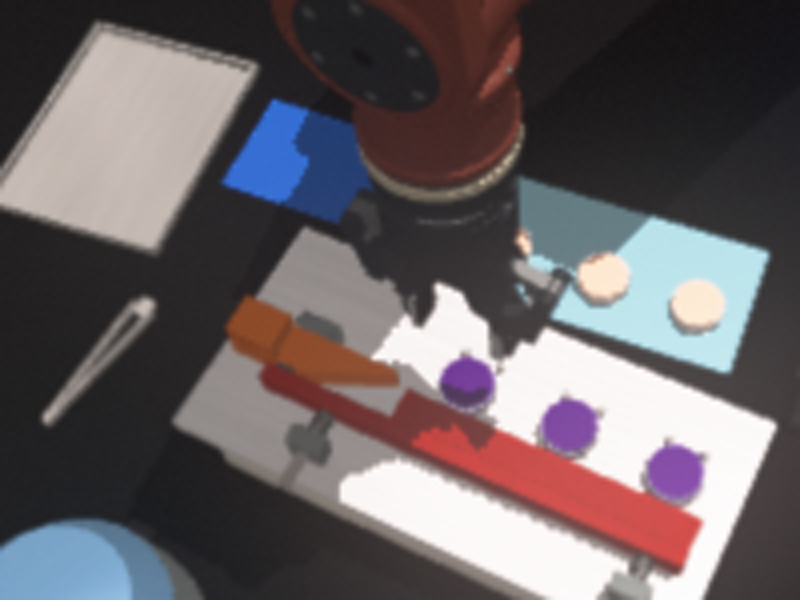

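step_arm(plan=[[-1,-1.6,35,0,0,0.003],[-1,-1.6,60,0,0,0.003],[-1,-1.6,70,0,0,0.003],[-1,-1.6,75.5,0,0,0.003],[-1,-1.6,75.5,0,0,0.003]])

```text
clock: 8.8
tool_pos: [0.5977, 0.014, 0.0742]
orientation: [0.049, 0.999, 0.0, -0.0]
contact_force: [0.7, 0.5, -0.6]
gripper_width: 0.0479
```

step_arm(plan=[[0,0,0,0,0,0],[0,0,0,0,0,0],[0,0,0,0,0,0],[0,0,0,0,0,0]], grip=30, grip_force=40)

```text
clock: 9.2
tool_pos: [0.5986, 0.014, 0.0754]
orientation: [0.049, 0.999, 0.0, 0.001]
contact_force: [-0.7, 1.1, 7.0]
gripper_width: 0.0383
```

step_arm(plan=[[0,0,-8,0,0,0],[0,0,-20,0,0,0],[0,0,-50,0,0,0],[0,0,-90,0,0,0],[0,0,-90,0,0,0]])

```text
clock: 9.7
tool_pos: [0.6017, 0.0136, 0.1716]
orientation: [0.049, 0.999, -0.0, 0.005]
contact_force: [1.3, 0.6, 0.9]
gripper_width: 0.0378
```

```bash
cat >> go.py <<'E'
def tw(x,y): c,s=np.cos(.033),np.sin(.033); return np.array([.452,-.349])+[c*x-s*y,s*x+c*y]
E
python3 - <<'E'
from go import *
rows((*tw(.055,0),.15,3.1),(*tw(.055,0),.0045,3.1))
from rig import grab_frame
f=grab_frame("scene"); cv2.imwrite("pics/s7.png",cv2.resize(f["color"][140:290,120:320,::-1],None,fx=4,fy=4,interpolation=cv2.INTER_CUBIC))
E
```

```text
t 9.70 pos [0.6017 0.0136 0.1716] az 3.043 f [1.3 0.6 0.9] w 0.0378
[np.float64(59.0), np.float64(-368.4), np.float64(20.8), np.float64(0.0), np.float64(0.01), np.float64(-0.057)] to [ 0.507  -0.3472  0.15    3.1   ]
[np.float64(60.5), np.float64(-368.4), np.float64(166.3), np.float64(0.0), np.float64(0.01), np.float64(-0.057)] to [ 0.507  -0.3472  0.0045  3.1   ]
```

View pics/s7.png

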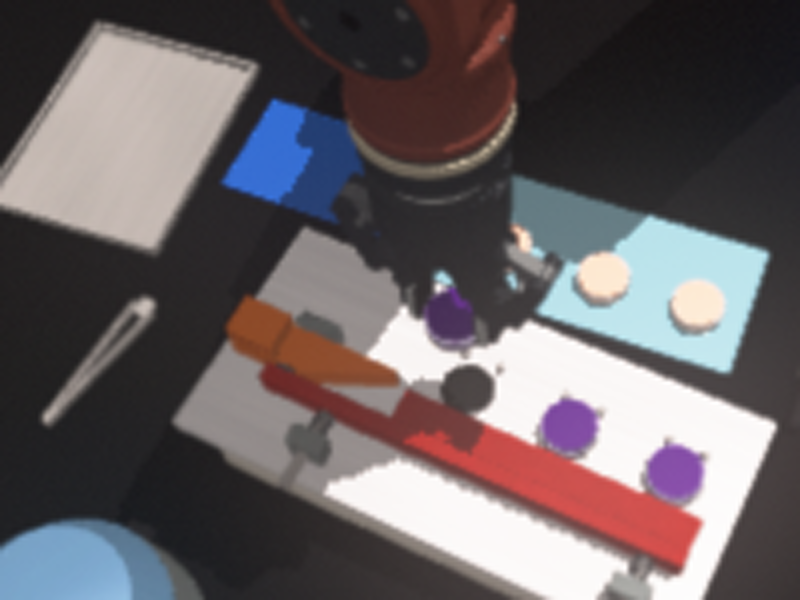

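The dish is held. I'll take it to the tray.

step_arm(plan=[[10,-50,10,0,0.01,-0.057],[18,-98,20,0,0.01,-0.057],[26,-146,20,0,0.01,-0.057],[34,-194,20,0,0.01,-0.057],[42,-242,20,0,0.01,-0.057],[50,-290,20,0,0.01,-0.057],[55,-338,20,0,0.01,-0.057],[59,-368,20,0,0.01,-0.057],[60,-368,60,0,0.01,-0.057],[60,-368,100,0,0.01,-0.057],[60,-368,130,0,0.01,-0.057],[60,-368,130,0,0.01,-0.057]])

```text
clock: 10.95
tool_pos: [0.5025, -0.3442, 0.034]
orientation: [0.021, 1.0, 0.003, -0.005]
contact_force: [-0.1, 0.0, -0.9]
gripper_width: 0.038
```

```bash
python3 - <<'E'
from go import *
rows((*tw(.055,0),.0070,3.1))
from rig import grab_frame
f=grab_frame("scene"); cv2.imwrite("pics/s8.png",cv2.resize(f["color"][100:250,90:290,::-1],None,fx=4,fy=4,interpolation=cv2.INTER_CUBIC))
E
```

```text
t 10.95 pos [ 0.5025 -0.3442  0.034 ] az 3.100 f [-0.1  0.  -0.9] w 0.0380
[np.float64(-4.8), np.float64(-3.0), np.float64(27.0), np.float64(0.006), np.float64(-0.009), np.float64(-0.0)] to [ 0.507  -0.3472  0.007   3.1   ]
```

View pics/s8.png

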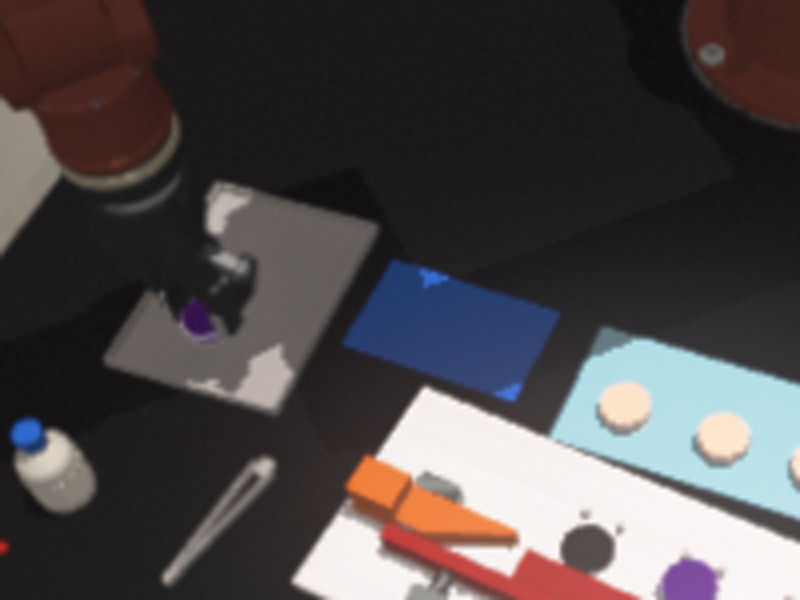

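step_arm(plan=[[-4,-3,12,0.006,-0.009,0],[-5,-3,22,0.006,-0.009,0],[-5,-3,27,0.006,-0.009,0],[-5,-3,27,0.006,-0.009,0],[-5,-3,27,0.006,-0.009,0]])

```text
clock: 11.5
tool_pos: [0.509, -0.3486, 0.0103]
orientation: [0.021, 1.0, -0.002, 0.001]
contact_force: [-0.3, 0.8, 0.7]
gripper_width: 0.0378
```

step_arm(plan=[[0,0,0,0,0,0],[0,0,0,0,0,0],[0,0,0,0,0,0]], grip=52)

```text
clock: 11.8
tool_pos: [0.5092, -0.3488, 0.0107]
orientation: [0.021, 1.0, -0.002, 0.002]
contact_force: [0.4, -0.9, 0.1]
gripper_width: 0.0519
```

step_arm(plan=[[0,0,-15,0,0,0],[0,0,-50,0,0,0],[0,0,-100,0,0,0],[0,0,-140,0,0,0],[0,0,-160,0,0,0]])

```text
clock: 12.3
tool_pos: [0.5099, -0.3492, 0.175]
orientation: [0.021, 1.0, -0.003, 0.004]
contact_force: [-0.2, -0.7, -0.1]
gripper_width: 0.0519
```

```bash
python3 - <<'E'
from go import *
rows((*sw(-.0197,.0603),.15,3.047),(*sw(-.0197,.0603),.0745,3.047))
from rig import grab_frame
f=grab_frame("scene"); cv2.imwrite("pics/s9.png",cv2.resize(f["color"][100:250,90:290,::-1],None,fx=4,fy=4,interpolation=cv2.INTER_CUBIC))
E
```

```text
t 12.30 pos [ 0.5099 -0.3492  0.175 ] az 3.100 f [-0.2 -0.7 -0.1] w 0.0519
[np.float64(-75.9), np.float64(439.9), np.float64(22.6), np.float64(-0.006), np.float64(0.008), np.float64(0.053)] to [0.6041 0.087  0.15   3.047 ]
[np.float64(-75.4), np.float64(440.4), np.float64(98.1), np.float64(-0.006), np.float64(0.008), np.float64(0.053)] to [0.6041 0.087  0.0745 3.047 ]
```

View pics/s9.png

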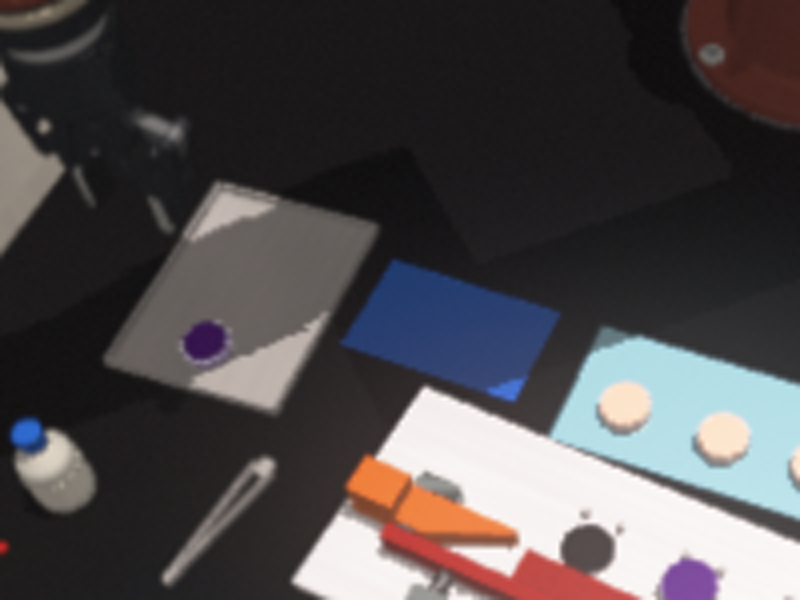

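The first dish lies flat in the tray, at (205,342) in the crop. On to the second.

step_arm(plan=[[-9,49,0,-0.006,0.008,0.053],[-18,98,0,-0.006,0.008,0.053],[-27,147,0,-0.006,0.008,0.053],[-36,196,0,-0.006,0.008,0.053],[-44,245,0,-0.006,0.008,0.053],[-53,294,0,-0.006,0.008,0.053],[-61,343,0,-0.006,0.008,0.053],[-69,392,5,-0.006,0.008,0.053],[-76,440,20,-0.006,0.008,0.053],[-76,440,40,-0.006,0.008,0.053],[-76,440,55,-0.006,0.008,0.053],[-76,440,55,-0.006,0.008,0.053]], grip=48)

```text
clock: 13.55
tool_pos: [0.6035, 0.0867, 0.1168]
orientation: [0.047, 0.999, -0.001, -0.001]
contact_force: [-1.1, -0.1, 0.6]
gripper_width: 0.0477
```

```bash
python3 - <<'E'
from go import *
rows((*sw(-.0197,.0603),.074,3.047))
E
```

```text
t 13.55 pos [0.6035 0.0867 0.1168] az 3.048 f [-1.1 -0.1  0.6] w 0.0477
[np.float64(-0.7), np.float64(0.5), np.float64(42.8), np.float64(-0.002), np.float64(-0.002), np.float64(0.001)] to [0.6041 0.087  0.074  3.047 ]
```

step_arm(plan=[[-0.5,0,20,-0.002,-0.002,0.001],[-0.5,0,35,-0.002,-0.002,0.001],[-0.5,0,42,-0.002,-0.002,0.001],[-0.5,0,42,-0.002,-0.002,0.001]])

```text
clock: 13.95
tool_pos: [0.6036, 0.0862, 0.0746]
orientation: [0.047, 0.999, -0.0, -0.001]
contact_force: [0.4, 0.1, 0.4]
gripper_width: 0.0482
```

step_arm(plan=[[0,0,0,0,0,0],[0,0,0,0,0,0],[0,0,0,0,0,0],[0,0,0,0,0,0]], grip=30)

```text
clock: 14.35
tool_pos: [0.6044, 0.086, 0.0757]
orientation: [0.048, 0.999, -0.0, 0.0]
contact_force: [-1.3, -0.5, 5.8]
gripper_width: 0.0378
```

step_arm(plan=[[0,0,-8,0,0,0],[0,0,-20,0,0,0],[0,0,-50,0,0,0],[0,0,-90,0,0,0],[0,0,-90,0,0,0]])

```text
clock: 14.85
tool_pos: [0.6075, 0.0863, 0.1721]
orientation: [0.047, 0.999, 0.0, 0.005]
contact_force: [1.4, -0.4, -0.9]
gripper_width: 0.0378
```

```bash
python3 - <<'E'
from go import *
rows((*tw(0,0),.15,3.1),(*tw(0,0),.04,3.1))
from rig import grab_frame
f=grab_frame("scene"); cv2.imwrite("pics/s10.png",cv2.resize(f["color"][140:290,120:320,::-1],None,fx=3,fy=3,interpolation=cv2.INTER_CUBIC))
E
```

```text
t 14.85 pos [0.6075 0.0863 0.1721] az 3.047 f [ 1.4 -0.4 -0.9] w 0.0378
[np.float64(113.8), np.float64(-448.1), np.float64(20.8), np.float64(0.0), np.float64(0.01), np.float64(-0.053)] to [ 0.452 -0.349  0.15   3.1  ]
[np.float64(114.8), np.float64(-448.1), np.float64(130.8), np.float64(0.0), np.float64(0.01), np.float64(-0.053)] to [ 0.452 -0.349  0.04   3.1  ]
```

View pics/s10.png

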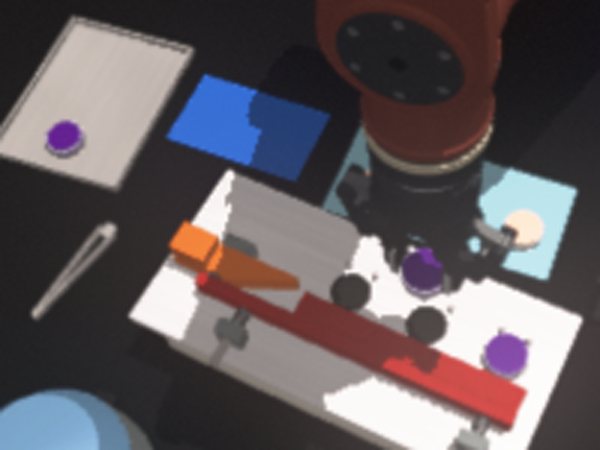

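The second dish is held.

step_arm(plan=[[12,-48,5,0,0.01,-0.053],[24,-96,10,0,0.01,-0.053],[36,-144,20,0,0.01,-0.053],[48,-192,20,0,0.01,-0.053],[60,-240,20,0,0.01,-0.053],[72,-288,20,0,0.01,-0.053],[84,-336,20,0,0.01,-0.053],[96,-384,20,0,0.01,-0.053],[108,-430,25,0,0.01,-0.053],[115,-448,60,0,0.01,-0.053],[115,-448,100,0,0.01,-0.053],[115,-448,130,0,0.01,-0.053]])

```text
clock: 16.1
tool_pos: [0.4488, -0.3489, 0.0363]
orientation: [0.022, 1.0, 0.001, -0.002]
contact_force: [0.6, 0.5, -0.3]
gripper_width: 0.0383
```

```bash
python3 - <<'E'
from go import *
rows((*tw(0,0),.0055,3.1))
E
```

```text
t 16.10 pos [ 0.4488 -0.3489  0.0363] az 3.098 f [ 0.6  0.5 -0.3] w 0.0383
[np.float64(-3.3), np.float64(-0.0), np.float64(30.7), np.float64(0.002), np.float64(-0.005), np.float64(-0.002)] to [ 0.452  -0.349   0.0055  3.1   ]
```

step_arm(plan=[[-3,0,15,0.002,-0.005,0],[-3,0,26,0.002,-0.005,0],[-3,0,30,0.002,-0.005,0],[-3,0,30,0.002,-0.005,0],[-3,0,30,0.002,-0.005,0]])

```text
clock: 16.6
tool_pos: [0.452, -0.3491, 0.0069]
orientation: [0.022, 1.0, -0.001, 0.0]
contact_force: [0.6, -0.6, -0.0]
gripper_width: 0.038
```

step_arm(plan=[[0,0,0,0,0,0],[0,0,0,0,0,0],[0,0,0,0,0,0]], grip=52)

```text
clock: 16.9
tool_pos: [0.4522, -0.3493, 0.007]
orientation: [0.022, 1.0, -0.001, 0.001]
contact_force: [0.2, -0.0, -0.2]
gripper_width: 0.0521
```

step_arm(plan=[[0,0,-15,0,0,0],[0,0,-50,0,0,0],[0,0,-100,0,0,0],[0,0,-140,0,0,0],[0,0,-160,0,0,0]])

```text
clock: 17.4
tool_pos: [0.4531, -0.3501, 0.171]
orientation: [0.022, 1.0, -0.002, 0.002]
contact_force: [0.3, -0.0, -0.6]
gripper_width: 0.0518
```

```bash
python3 - <<'E'
from go import *
rows((*sw(-.0197,.1344),.12,3.047))
from rig import grab_frame
f=grab_frame("scene"); cv2.imwrite("pics/s11.png",cv2.resize(f["color"][110:260,110:310,::-1],None,fx=3,fy=3,interpolation=cv2.INTER_CUBIC))
E
```

```text
t 17.40 pos [ 0.4531 -0.3501  0.171 ] az 3.098 f [ 0.3 -0.  -0.6] w 0.0518
[np.float64(-135.4), np.float64(517.5), np.float64(49.2), np.float64(-0.004), np.float64(0.005), np.float64(0.051)] to [0.6111 0.1608 0.12   3.047 ]
```

View pics/s11.png

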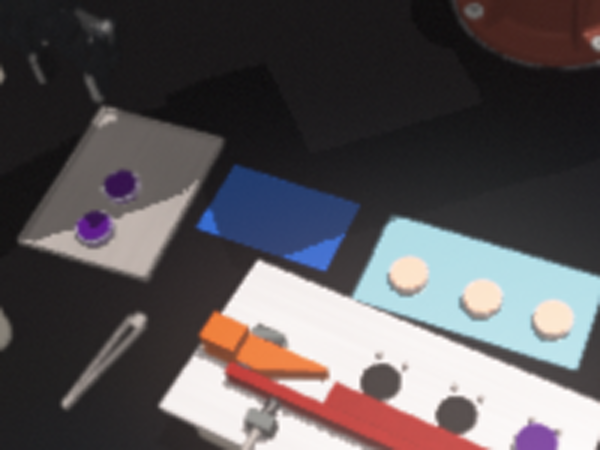

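Two dishes are in the tray. Going for the third.

step_arm(plan=[[-12,47,0,-0.004,0.005,0.051],[-24,94,0,-0.004,0.005,0.051],[-36,141,0,-0.004,0.005,0.051],[-48,188,0,-0.004,0.005,0.051],[-60,235,0,-0.004,0.005,0.051],[-72,282,0,-0.004,0.005,0.051],[-84,329,0,-0.004,0.005,0.051],[-96,376,0,-0.004,0.005,0.051],[-108,423,0,-0.004,0.005,0.051],[-120,470,0,-0.004,0.005,0.051],[-135,517,20,-0.004,0.005,0.051],[-135,517,45,-0.004,0.005,0.051]], grip=48)

```text
clock: 18.65
tool_pos: [0.6135, 0.1648, 0.1257]
orientation: [0.045, 0.999, -0.0, 0.003]
contact_force: [0.2, -0.9, -0.6]
gripper_width: 0.048
```

```bash
python3 - <<'E'
from go import *
rows((*sw(-.0195,.1344),.0745,3.047))
E
```

```text
t 18.65 pos [0.6135 0.1648 0.1257] az 3.052 f [ 0.2 -0.9 -0.6] w 0.0480
[np.float64(2.1), np.float64(-4.2), np.float64(51.2), np.float64(0.0), np.float64(0.006), np.float64(0.005)] to [0.6113 0.1607 0.0745 3.047 ]
```

step_arm(plan=[[2,-4.2,10,0,0.006,0.005],[2,-4.2,20,0,0.006,0.005],[2,-4.2,35,0,0.006,0.005],[2,-4.2,45,0,0.006,0.005],[2,-4.2,51,0,0.006,0.005],[2,-4.2,51,0,0.006,0.005]])

```text
clock: 19.25
tool_pos: [0.6112, 0.1601, 0.0743]
orientation: [0.048, 0.999, -0.0, -0.001]
contact_force: [0.3, 0.2, -0.6]
gripper_width: 0.0479
```

step_arm(plan=[[0,0,0,0,0,0],[0,0,0,0,0,0],[0,0,0,0,0,0],[0,0,0,0,0,0]], grip=30)

```text
clock: 19.65
tool_pos: [0.6117, 0.1599, 0.0752]
orientation: [0.048, 0.999, -0.0, 0.0]
contact_force: [-0.9, -2.4, 5.5]
gripper_width: 0.038
```

step_arm(plan=[[0,0,-8,0,0,0],[0,0,-20,0,0,0],[0,0,-50,0,0,0],[0,0,-90,0,0,0],[0,0,-90,0,0,0]])

```text
clock: 20.15
tool_pos: [0.6149, 0.1606, 0.1717]
orientation: [0.048, 0.999, 0.001, 0.005]
contact_force: [0.3, 0.0, -0.5]
gripper_width: 0.0379
```

```bash
python3 - <<'E'
from go import *
rows((*tw(-.052,0),.15,3.1))
from rig import grab_frame
f=grab_frame("scene"); cv2.imwrite("pics/s12.png",cv2.resize(f["color"][140:290,120:320,::-1],None,fx=3,fy=3,interpolation=cv2.INTER_CUBIC))
E
```

```text
t 20.15 pos [0.6149 0.1606 0.1717] az 3.046 f [ 0.3  0.  -0.5] w 0.0379
[np.float64(165.3), np.float64(-529.5), np.float64(19.1), np.float64(0.002), np.float64(0.009), np.float64(-0.054)] to [ 0.4    -0.3507  0.15    3.1   ]
```

View pics/s12.png

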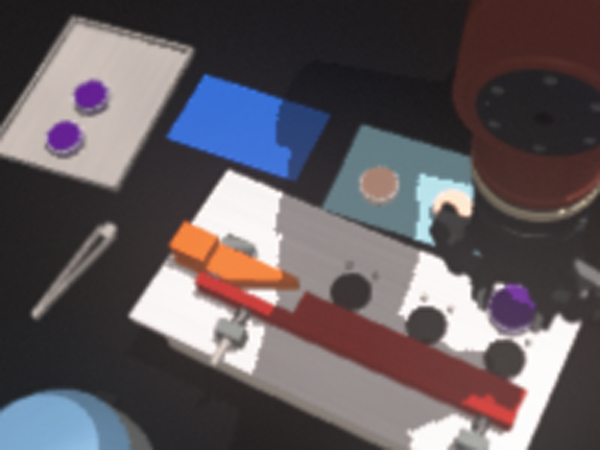

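step_arm(plan=[[15,-48,0,0.002,0.009,-0.054],[30,-96,0,0.002,0.009,-0.054],[45,-144,10,0.002,0.009,-0.054],[60,-192,10,0.002,0.009,-0.054],[75,-240,10,0.002,0.009,-0.054],[90,-288,10,0.002,0.009,-0.054],[105,-336,10,0.002,0.009,-0.054],[120,-384,10,0.002,0.009,-0.054],[135,-432,10,0.002,0.009,-0.054],[150,-480,10,0.002,0.009,-0.054],[165,-529,20,0.002,0.009,-0.054],[165,-529,60,0.002,0.009,-0.054]])

```text
clock: 21.4
tool_pos: [0.3996, -0.3576, 0.1097]
orientation: [0.023, 1.0, -0.004, 0.001]
contact_force: [1.3, 0.7, -0.2]
gripper_width: 0.0382
```

```bash
python3 - <<'E'
from go import *
rows((*tw(-.052,0),.0062,3.1))
E
```

```text
t 21.40 pos [ 0.3996 -0.3576  0.1097] az 3.095 f [ 1.3  0.7 -0.2] w 0.0382
[np.float64(0.1), np.float64(7.7), np.float64(103.5), np.float64(-0.008), np.float64(0.002), np.float64(-0.005)] to [ 0.4    -0.3507  0.0062  3.1   ]
```

step_arm(plan=[[0,7.5,30,-0.008,0.002,-0.005],[0,7.5,65,-0.008,0.002,-0.005],[0,7.5,90,-0.008,0.002,-0.005],[0,7.5,100,-0.008,0.002,-0.005],[0,7.5,103,-0.008,0.002,-0.005],[0,7.5,103,-0.008,0.002,-0.005],[0,7.5,103,-0.008,0.002,-0.005]])

```text
clock: 22.1
tool_pos: [0.4006, -0.3514, 0.0075]
orientation: [0.021, 1.0, -0.0, 0.001]
contact_force: [0.3, -0.1, -0.5]
gripper_width: 0.0378
```

step_arm(plan=[[0,0,0,0,0,0],[0,0,0,0,0,0],[0,0,0,0,0,0]], grip=52)

```text
clock: 22.4
tool_pos: [0.4009, -0.3516, 0.0079]
orientation: [0.021, 1.0, -0.001, 0.001]
contact_force: [0.1, 0.1, -0.8]
gripper_width: 0.0518
```

step_arm(plan=[[0,0,-15,0,0,0],[0,0,-50,0,0,0],[0,0,-100,0,0,0],[0,0,-140,0,0,0],[0,0,-160,0,0,0],[0,0,-160,0,0,0]])

```text
clock: 23.0
tool_pos: [0.402, -0.3529, 0.1712]
orientation: [0.021, 1.0, -0.003, 0.003]
contact_force: [1.1, -0.2, 0.1]
gripper_width: 0.0519
```

```bash
python3 - <<'E'
from meas import *
f=grab_frame("scene"); cv2.imwrite("pics/s13.png",cv2.resize(f["color"][110:290,110:330,::-1],None,fx=3,fy=3,interpolation=cv2.INTER_CUBIC))
for c,a,w,h in blobs(f,"fresh",(220,180,320,240)): print(c,a,unproj(f,c,.014)[0])
for c,a,w,h in blobs(f,"purple",(100,120,320,260),20): print(c,a,unproj(f,c,.017)[0])
E
```

```text
[245.79166667 200.59375   ] 96 [ 0.44977991 -0.01947606  0.014     ]
[270.41 208.64] 100 [0.45105159 0.05937311 0.014     ]
[293.88235294 215.51960784] 102 [0.44970169 0.13170159 0.014     ]
[150.26666667 173.26666667] 30 [ 0.46004565 -0.34228086  0.017     ]
[140.84883721 184.86046512] 86 [ 0.50974245 -0.34796066  0.017     ]
```

View pics/s13.png

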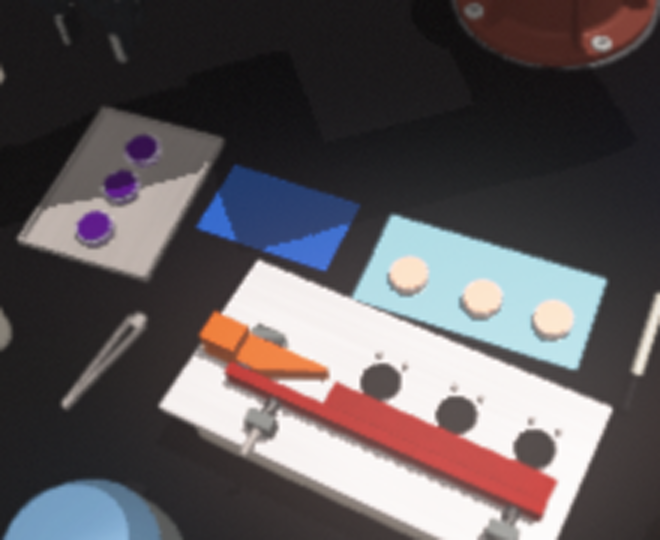

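All three stained dishes are in the free tray, and the fresh dishes haven't moved. The empty nests show dark discs, so I'll use those to refine the nest centres.

```bash
python3 - <<'E'
from meas import *
for n in ("scene","top"):
    f=grab_frame(n); np.save(n+"6.npy",f,allow_pickle=True)
    g=f["color"].max(2); m=(g<130).astype(np.uint8)
    k,l,st,c=cv2.connectedComponentsWithStats(m)
    for i in range(1,k):
        if 60<st[i,4]<260 and st[i,2]<20 and st[i,3]<20:
            P=unproj(f,c[i],.072)[0]; s=toS(P)
            if abs(s[0])<.09 and abs(s[1])<.18: print(n,c[i],st[i,2:],s)
rows((.4495,-.0198,.06,3.047))
E
```

```text
scene [236.39316239 236.84615385] [ 13  12 117] [-0.0197 -0.0142]
scene [261.74789916 247.68067227] [ 13  12 119] [-0.0204  0.0598]
scene [287.8828125 259.2578125] [ 13  12 128] [-0.0199  0.1338]
top [200.42727273 144.08181818] [ 12  11 110] [-0.0186  0.1334]
top [225.68518519 146.        ] [ 12  11 108] [-0.0188  0.0597]
top [251.23478261 147.7826087 ] [ 12  12 115] [-0.0186 -0.0149]
t 23.15 pos [ 0.4002 -0.3509  0.167 ] az 3.101 f [ 0.2 -1.1 -0.4] w 0.0518
[np.float64(-35.5), np.float64(332.9), np.float64(106.9), np.float64(-0.001), np.float64(0.001), np.float64(0.054)] to [ 0.4495 -0.0198  0.06    3.047 ]
```

step_arm(plan=[[-5,48,0,0,0,0.054],[-10,96,0,0,0,0.054],[-15,144,10,0,0,0.054],[-20,192,20,0,0,0.054],[-25,240,30,0,0,0.054],[-30,288,50,0,0,0.054],[-35,333,80,0,0,0.054],[-35.5,333,107,0,0,0.054],[-35.5,333,107,0,0,0.054],[-35.5,333,107,0,0,0.054]], grip=52)

```text
clock: 24.15
tool_pos: [0.4484, -0.0198, 0.0593]
orientation: [0.047, 0.999, -0.0, -0.001]
contact_force: [1.0, -0.9, 0.4]
gripper_width: 0.0519
```

```bash
python3 - <<'E'
from go import *
rows((.4495,-.0198,.003,3.047))
E
```

```text
t 24.15 pos [ 0.4484 -0.0198  0.0593] az 3.047 f [ 1.  -0.9  0.4] w 0.0519
[np.float64(-1.2), np.float64(0.1), np.float64(56.3), np.float64(-0.001), np.float64(-0.002), np.float64(-0.0)] to [ 4.495e-01 -1.980e-02  3.000e-03  3.047e+00]
```

step_arm(plan=[[-1,0,25,0,-0.002,0],[-1,0,45,0,-0.002,0],[-1,0,56,0,-0.002,0],[-1,0,56,0,-0.002,0]])

```text
clock: 24.55
tool_pos: [0.4489, -0.0207, 0.0031]
orientation: [0.048, 0.999, -0.0, -0.0]
contact_force: [0.1, -0.7, 0.6]
gripper_width: 0.0521
```

step_arm(plan=[[0,0,0,0,0,0],[0,0,0,0,0,0],[0,0,0,0,0,0],[0,0,0,0,0,0]], grip=30)

```text
clock: 24.95
tool_pos: [0.4495, -0.0212, 0.0042]
orientation: [0.048, 0.999, -0.001, 0.0]
contact_force: [-2.5, -1.9, 7.9]
gripper_width: 0.0381
```

step_arm(plan=[[0,0,-8,0,0,0],[0,0,-40,0,0,0],[0,0,-80,0,0,0],[0,0,-120,0,0,0],[0,0,-145,0,0,0],[0,0,-145,0,0,0]])

```text
clock: 25.55
tool_pos: [0.452, -0.0215, 0.1536]
orientation: [0.048, 0.999, -0.001, 0.004]
contact_force: [0.7, -0.1, 0.0]
gripper_width: 0.0381
```

```bash
python3 - <<'E'
from go import *
rows((*sw(-.0194,-.0144),.12,3.047))
E
```

```text
t 25.55 pos [ 0.452  -0.0215  0.1536] az 3.045 f [ 0.7 -0.1  0. ] w 0.0381
[np.float64(-141.0), np.float64(48.0), np.float64(34.6), np.float64(-0.002), np.float64(0.008), np.float64(-0.002)] to [0.5973 0.0126 0.12   3.047 ]
```

step_arm(plan=[[-35,12,5,-0.002,0.008,0],[-80,28,10,-0.002,0.008,0],[-120,40,20,-0.002,0.008,0],[-141,48,34,-0.002,0.008,0],[-141,48,34,-0.002,0.008,0],[-141,48,34,-0.002,0.008,0]])

```text
clock: 26.15
tool_pos: [0.5965, 0.0128, 0.1197]
orientation: [0.048, 0.999, 0.0, -0.001]
contact_force: [0.9, -0.2, -1.3]
gripper_width: 0.038
```

```bash
python3 - <<'E'
from meas import *
rows((*sw(-.0194,-.0144),.0765,3.047))
f=grab_frame("scene"); cv2.imwrite("pics/s14.png",cv2.resize(f["color"][160:290,160:330,::-1],None,fx=4,fy=4,interpolation=cv2.INTER_CUBIC))
E
```

```text
t 26.15 pos [0.5965 0.0128 0.1197] az 3.045 f [ 0.9 -0.2 -1.3] w 0.0380
[np.float64(-0.9), np.float64(-0.1), np.float64(43.2), np.float64(-0.0), np.float64(-0.002), np.float64(-0.002)] to [0.5973 0.0126 0.0765 3.047 ]
```

View pics/s14.png

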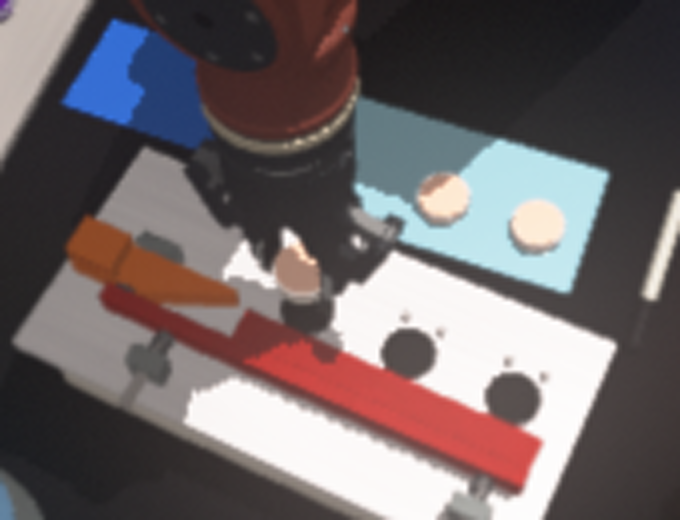

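step_arm(plan=[[-1,0,15,0,-0.002,-0.002],[-1,0,27,0,-0.002,-0.002],[-1,0,35,0,-0.002,-0.002],[-1,0,40,0,-0.002,-0.002],[-1,0,43,0,-0.002,-0.002],[-1,0,43,0,-0.002,-0.002]])

```text
clock: 26.8
tool_pos: [0.5971, 0.0124, 0.0772]
orientation: [0.047, 0.999, -0.0, 0.0]
contact_force: [-0.1, -0.5, -1.0]
gripper_width: 0.0375
```

```bash
python3 - <<'E'
from meas import *
rows((*sw(-.0194,-.0144),.0758,3.047))
f=grab_frame("scene"); cv2.imwrite("pics/s15.png",cv2.resize(f["color"][190:290,200:330,::-1],None,fx=5,fy=5,interpolation=cv2.INTER_CUBIC))
E
```

```text
t 26.80 pos [0.5971 0.0124 0.0772] az 3.047 f [-0.1 -0.5 -1. ] w 0.0375
[np.float64(-0.2), np.float64(0.2), np.float64(1.4), np.float64(-0.0), np.float64(0.0), np.float64(-0.0)] to [0.5973 0.0126 0.0758 3.047 ]
```

View pics/s15.png

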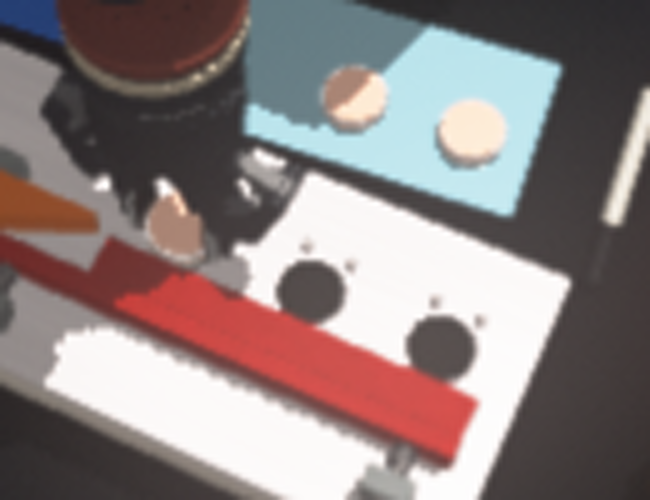

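No contact with the pins, and the dish is about 1 mm above the floor of its nest. I'll lower it and release.

step_arm(plan=[[0,0,1.2,0,0,0],[0,0,1.2,0,0,0]])

```text
clock: 27.05
tool_pos: [0.5976, 0.0124, 0.0765]
orientation: [0.047, 0.999, -0.0, 0.001]
contact_force: [0.3, -1.0, -0.3]
gripper_width: 0.038
```

step_arm(plan=[[0,0,0,0,0,0],[0,0,0,0,0,0],[0,0,0,0,0,0]], grip=48)

```text
clock: 27.35
tool_pos: [0.5977, 0.0124, 0.0766]
orientation: [0.047, 0.999, -0.0, 0.001]
contact_force: [0.3, 0.0, -0.4]
gripper_width: 0.0479
```

step_arm(plan=[[0,0,-10,0,0,0],[0,0,-30,0,0,0],[0,0,-70,0,0,0],[0,0,-80,0,0,0]])

```text
clock: 27.75
tool_pos: [0.5997, 0.0123, 0.1613]
orientation: [0.047, 0.999, -0.0, 0.004]
contact_force: [0.3, 0.1, 0.0]
gripper_width: 0.0483
```

```bash
python3 - <<'E'
from meas import *
f=grab_frame("scene"); cv2.imwrite("pics/s16.png",cv2.resize(f["color"][190:290,200:330,::-1],None,fx=5,fy=5,interpolation=cv2.INTER_CUBIC))
for c,a,w,h in blobs(f,"fresh",(220,180,320,240)): print(c,a,unproj(f,c,.014)[0],toS(unproj(f,c,.086)[0]))
rows((.450,.0588,.15,3.047),(.450,.0588,.06,3.047))
E
```

```text
[270.32380952 208.52380952] 105 [0.45076027 0.05900205 0.014     ] [-0.1301  0.0339]
[293.88235294 215.51960784] 102 [0.44970169 0.13170159 0.014     ] [-0.1374  0.1005]
[236.10833333 233.925     ] 120 [ 0.56344357 -0.00503624  0.014     ] [-0.0212 -0.0149]
t 27.80 pos [0.5999 0.0122 0.1613] az 3.047 f [1.4 0.1 0.8] w 0.0479
[np.float64(153.7), np.float64(32.2), np.float64(10.1), np.float64(-0.0), np.float64(0.008), np.float64(0.0)] to [0.45   0.0588 0.15   3.047 ]
[np.float64(154.4), np.float64(32.2), np.float64(100.1), np.float64(-0.0), np.float64(0.008), np.float64(0.0)] to [0.45   0.0588 0.06   3.047 ]
```

View pics/s16.png

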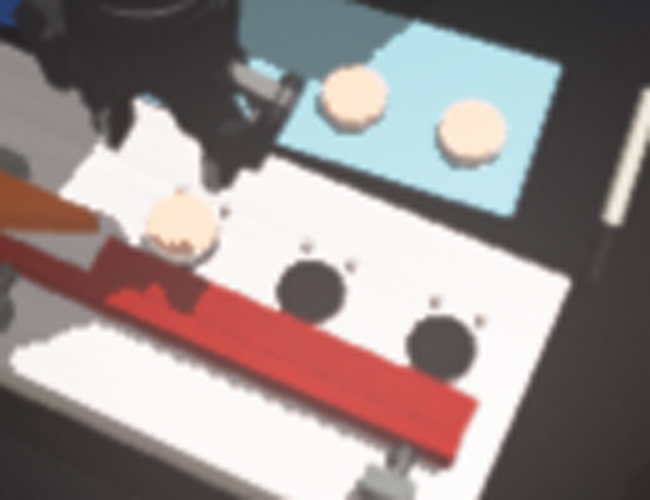

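The first fresh dish is seated. On to the second.

step_arm(plan=[[45,10,10,0,0.008,0],[90,20,20,0,0.008,0],[130,28,45,0,0.008,0],[154,32,80,0,0.008,0],[154,32,100,0,0.008,0],[154,32,100,0,0.008,0]], grip=52)

```text
clock: 28.4
tool_pos: [0.4476, 0.0588, 0.0581]
orientation: [0.047, 0.999, -0.0, -0.002]
contact_force: [1.3, -0.0, 0.6]
gripper_width: 0.0518
```

```bash
python3 - <<'E'
from go import *
rows((.450,.0588,.003,3.047))
E
```

```text
t 28.40 pos [0.4476 0.0588 0.0581] az 3.048 f [ 1.3 -0.   0.6] w 0.0518
[np.float64(-2.7), np.float64(0.2), np.float64(55.1), np.float64(-0.001), np.float64(-0.005), np.float64(0.001)] to [4.500e-01 5.880e-02 3.000e-03 3.047e+00]
```

step_arm(plan=[[-2.2,0.3,25,0,-0.005,0],[-2.2,0.3,45,0,-0.005,0],[-2.2,0.3,55,0,-0.005,0],[-2.2,0.3,55,0,-0.005,0]])

```text
clock: 28.8
tool_pos: [0.4495, 0.0588, 0.0027]
orientation: [0.047, 0.999, -0.0, -0.0]
contact_force: [1.1, -0.0, -0.2]
gripper_width: 0.0524
```

step_arm(plan=[[0,0,0,0,0,0],[0,0,0,0,0,0],[0,0,0,0,0,0],[0,0,0,0,0,0]], grip=30)

```text
clock: 29.2
tool_pos: [0.4504, 0.0587, 0.0038]
orientation: [0.047, 0.999, -0.0, 0.0]
contact_force: [-2.1, -0.4, 7.3]
gripper_width: 0.0379
```

step_arm(plan=[[0,0,-8,0,0,0],[0,0,-40,0,0,0],[0,0,-80,0,0,0],[0,0,-120,0,0,0],[0,0,-145,0,0,0],[0,0,-145,0,0,0]])

```text
clock: 29.8
tool_pos: [0.4529, 0.0588, 0.153]
orientation: [0.047, 0.999, -0.0, 0.004]
contact_force: [0.4, -0.1, -0.3]
gripper_width: 0.038
```

```bash
python3 - <<'E'
from go import *
rows((*sw(-.0194,.0597),.12,3.047))
E
```

```text
t 29.80 pos [0.4529 0.0588 0.153 ] az 3.047 f [ 0.4 -0.1 -0.3] w 0.0380
[np.float64(-147.9), np.float64(41.7), np.float64(34.2), np.float64(-0.0), np.float64(0.008), np.float64(0.0)] to [0.6043 0.0864 0.12   3.047 ]
```

step_arm(plan=[[-35,10,5,0,0.008,0],[-80,24,10,0,0.008,0],[-120,35,20,0,0.008,0],[-148,42,34,0,0.008,0],[-148,42,34,0,0.008,0],[-148,42,34,0,0.008,0]])

```text
clock: 30.4
tool_pos: [0.6035, 0.0867, 0.119]
orientation: [0.047, 0.999, -0.0, -0.001]
contact_force: [-0.4, 0.1, 0.0]
gripper_width: 0.0383
```

```bash
python3 - <<'E'
from meas import *
rows((*sw(-.0194,.0597),.0765,3.047))
f=grab_frame("scene"); cv2.imwrite("pics/s17.png",cv2.resize(f["color"][160:290,160:330,::-1],None,fx=4,fy=4,interpolation=cv2.INTER_CUBIC))
E
```

```text
t 30.40 pos [0.6035 0.0867 0.119 ] az 3.048 f [-0.4  0.1  0. ] w 0.0383
[np.float64(-0.9), np.float64(-0.2), np.float64(42.5), np.float64(-0.0), np.float64(-0.003), np.float64(0.001)] to [0.6043 0.0864 0.0765 3.047 ]
```

View pics/s17.png

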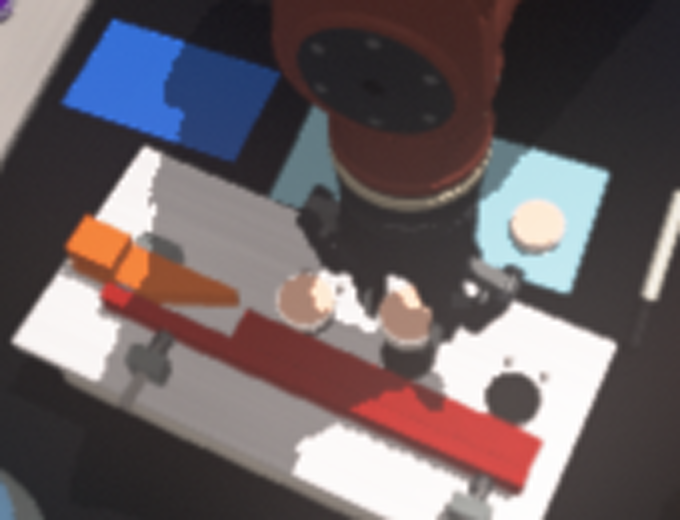

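step_arm(plan=[[-1,0,15,0,-0.003,0],[-1,0,27,0,-0.003,0],[-1,0,35,0,-0.003,0],[-1,0,40,0,-0.003,0],[-1,0,43,0,-0.003,0],[-1,0,43.5,0,-0.003,0],[-1,0,43.5,0,-0.003,0]])

```text
clock: 31.15
tool_pos: [0.6044, 0.0865, 0.0765]
orientation: [0.047, 0.999, -0.0, 0.001]
contact_force: [-0.4, -0.4, 0.3]
gripper_width: 0.0381
```

step_arm(plan=[[0,0,0,0,0,0],[0,0,0,0,0,0],[0,0,0,0,0,0]], grip=48)

```text
clock: 31.45
tool_pos: [0.6046, 0.0865, 0.0768]
orientation: [0.047, 0.999, -0.0, 0.001]
contact_force: [-0.1, 0.3, 0.2]
gripper_width: 0.0477
```

step_arm(plan=[[0,0,-10,0,0,0],[0,0,-30,0,0,0],[0,0,-70,0,0,0],[0,0,-80,0,0,0]])

```text
clock: 31.85
tool_pos: [0.6066, 0.0866, 0.1615]
orientation: [0.047, 0.999, 0.0, 0.004]
contact_force: [0.8, -0.0, 0.5]
gripper_width: 0.0483
```

```bash
python3 - <<'E'
from meas import *
f=grab_frame("scene"); cv2.imwrite("pics/s18.png",cv2.resize(f["color"][190:290,200:330,::-1],None,fx=5,fy=5,interpolation=cv2.INTER_CUBIC))
for c,a,w,h in blobs(f,"fresh",(220,180,320,250)): print(c,a,unproj(f,c,.014)[0],toS(unproj(f,c,.086)[0]))
rows((.4495,.1318,.06,3.047))
E
```

```text
[294.38043478 215.17391304] 92 [0.44808835 0.13273442 0.014     ] [-0.139   0.1013]
[238.08433735 233.92771084] 83 [5.61517594e-01 2.52938854e-04 1.40000000e-02] [-0.0234 -0.0103]
[261.50833333 244.76666667] 120 [0.57037388 0.0742824  0.014     ] [-0.0218  0.0584]
t 31.90 pos [0.6068 0.0866 0.1615] az 3.047 f [ 0.3 -0.   1.7] w 0.0478
[np.float64(161.7), np.float64(30.2), np.float64(100.2), np.float64(0.001), np.float64(0.009), np.float64(0.0)] to [0.4495 0.1318 0.06   3.047 ]
```

View pics/s18.png

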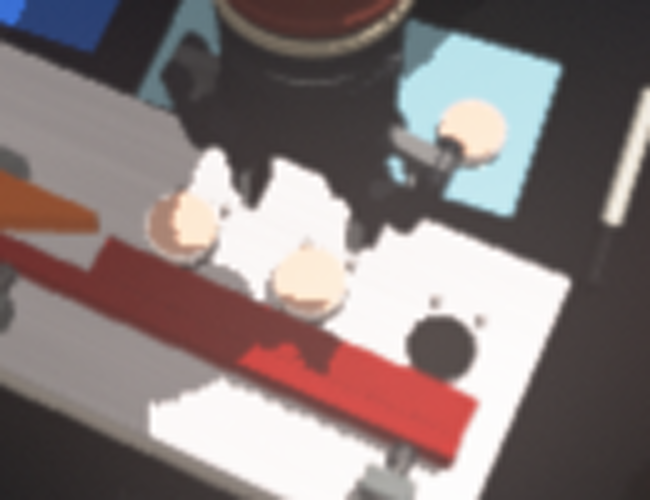

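The second fresh dish is in. The third is still in its original place.

step_arm(plan=[[45,8,0,0,0.009,0],[90,18,10,0,0.009,0],[130,25,35,0,0.009,0],[161,30,75,0,0.009,0],[161,30,100,0,0.009,0],[161,30,100,0,0.009,0]], grip=52)

```text
clock: 32.5
tool_pos: [0.4467, 0.1315, 0.0576]
orientation: [0.047, 0.999, -0.0, -0.003]
contact_force: [-0.3, 0.7, 1.3]
gripper_width: 0.0519
```

```bash
python3 - <<'E'
from meas import *
rows((.4493,.1318,.003,3.047))
f=grab_frame("scene"); cv2.imwrite("pics/s19.png",cv2.resize(f["color"][170:290,200:350,::-1],None,fx=4,fy=4,interpolation=cv2.INTER_CUBIC))
E
```

```text
t 32.50 pos [0.4467 0.1315 0.0576] az 3.048 f [-0.3  0.7  1.3] w 0.0519
[np.float64(-2.9), np.float64(0.6), np.float64(54.6), np.float64(-0.001), np.float64(-0.006), np.float64(0.001)] to [4.493e-01 1.318e-01 3.000e-03 3.047e+00]
```

View pics/s19.png

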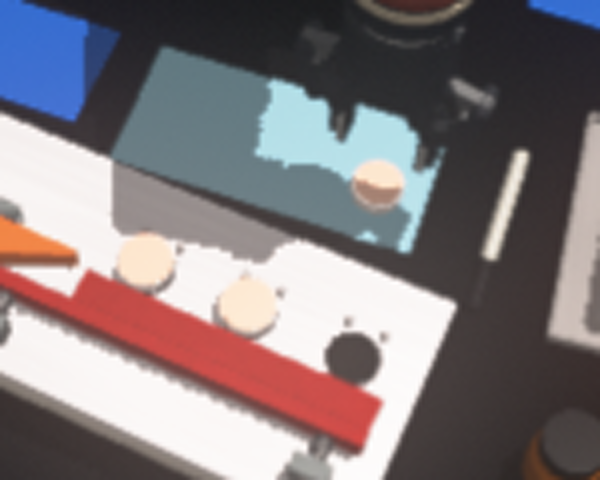

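step_arm(plan=[[-2.4,0.5,25,0,-0.006,0],[-2.4,0.5,45,0,-0.006,0],[-2.4,0.5,54.5,0,-0.006,0],[-2.4,0.5,54.5,0,-0.006,0]])

```text
clock: 32.95
tool_pos: [0.4518, 0.1316, 0.0049]
orientation: [0.047, 0.999, -0.0, 0.001]
contact_force: [0.1, -1.5, 0.0]
gripper_width: 0.052
```

step_arm(plan=[[0,0,0,0,0,0],[0,0,0,0,0,0],[0,0,0,0,0,0],[0,0,0,0,0,0]], grip=30)

```text
clock: 33.35
tool_pos: [0.4528, 0.1316, 0.0062]
orientation: [0.047, 0.999, -0.0, 0.002]
contact_force: [-2.4, -0.5, 7.4]
gripper_width: 0.0376
```

step_arm(plan=[[0,0,-8,0,0,0],[0,0,-40,0,0,0],[0,0,-80,0,0,0],[0,0,-120,0,0,0],[0,0,-145,0,0,0],[0,0,-145,0,0,0]])

```text
clock: 33.95
tool_pos: [0.4548, 0.1321, 0.1557]
orientation: [0.047, 0.999, 0.001, 0.006]
contact_force: [0.4, 0.1, -1.3]
gripper_width: 0.0379
```

```bash
python3 - <<'E'
from go import *
rows((*sw(-.0194,.1336),.12,3.047))
E
```

```text
t 33.95 pos [0.4548 0.1321 0.1557] az 3.047 f [ 0.4  0.1 -1.3] w 0.0379
[np.float64(-152.7), np.float64(42.4), np.float64(37.6), np.float64(0.002), np.float64(0.012), np.float64(0.0)] to [0.6113 0.1599 0.12   3.047 ]
```

step_arm(plan=[[-35,10,5,0,0.012,0],[-80,24,10,0,0.012,0],[-120,35,20,0,0.012,0],[-153,42,36,0.002,0.012,0],[-153,42,36,0.002,0.012,0],[-153,42,36,0.002,0.012,0],[-153,42,36,0.002,0.012,0]])

```text
clock: 34.65
tool_pos: [0.6106, 0.1595, 0.1218]
orientation: [0.047, 0.999, -0.0, -0.0]
contact_force: [-0.0, -0.5, -0.4]
gripper_width: 0.0374
```

```bash
python3 - <<'E'
from meas import *
rows((*sw(-.0194,.1336),.0765,3.047))
f=grab_frame("scene"); cv2.imwrite("pics/s20.png",cv2.resize(f["color"][190:290,220:340,::-1],None,fx=6,fy=6,interpolation=cv2.INTER_CUBIC))
s=monitor.sense(); p=s["tool_pos"]; R0=R.from_quat(s["orientation"]).as_matrix()
# predicted dish bottom centre at tcp, outline
for off in (0,-.003):
    c=np.array(p)+[off,0,-.0037]; 
    pts=[c+[.02*np.cos(a),.02*np.sin(a),.014] for a in np.linspace(0,6.28,9)]
    print(off,np.round((proj(f,pts)-[220,190]+.5)*6).tolist())
E
```

```text
t 34.65 pos [0.6106 0.1595 0.1218] az 3.047 f [-0.  -0.5 -0.4] w 0.0374
[np.float64(-0.8), np.float64(0.6), np.float64(45.3), np.float64(-0.0), np.float64(-0.001), np.float64(0.0)] to [0.6113 0.1599 0.0765 3.047 ]
0 [[404.0, 403.0], [442.0, 401.0], [466.0, 375.0], [463.0, 340.0], [434.0, 317.0], [396.0, 318.0], [372.0, 343.0], [374.0, 379.0], [403.0, 403.0]]
-0.003 [[406.0, 396.0], [444.0, 395.0], [469.0, 368.0], [465.0, 334.0], [436.0, 310.0], [398.0, 312.0], [374.0, 337.0], [377.0, 372.0], [406.0, 396.0]]
```

View pics/s20.png

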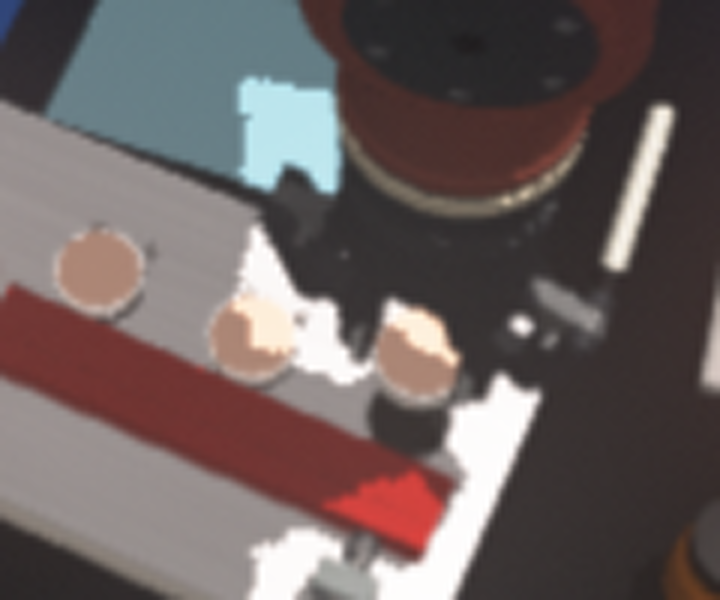

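The dish sits about 3 mm to -x of the TCP, which agrees with the pose at grasp. I'll compensate on the way down.

step_arm(plan=[[-3.6,0.5,14,0,0,0],[-3.6,0.5,26,0,0,0],[-3.6,0.5,32,0,0,0],[-3.6,0.5,34,0,0,0],[-3.6,0.5,34,0,0,0]])

```text
clock: 35.2
tool_pos: [0.614, 0.1596, 0.0877]
orientation: [0.047, 0.999, -0.0, -0.0]
contact_force: [-0.1, 0.3, -0.4]
gripper_width: 0.0382
```

```bash
python3 - <<'E'
from meas import *
rows((*sw(-.0164,.1336),.0765,3.047))
f=grab_frame("scene"); cv2.imwrite("pics/s21.png",cv2.resize(f["color"][190:290,220:340,::-1],None,fx=6,fy=6,interpolation=cv2.INTER_CUBIC))
E
```

```text
t 35.20 pos [0.614  0.1596 0.0877] az 3.047 f [-0.1  0.3 -0.4] w 0.0382
[np.float64(-0.4), np.float64(0.1), np.float64(11.2), np.float64(-0.0), np.float64(-0.001), np.float64(0.0)] to [0.6143 0.1597 0.0765 3.047 ]
```

View pics/s21.png

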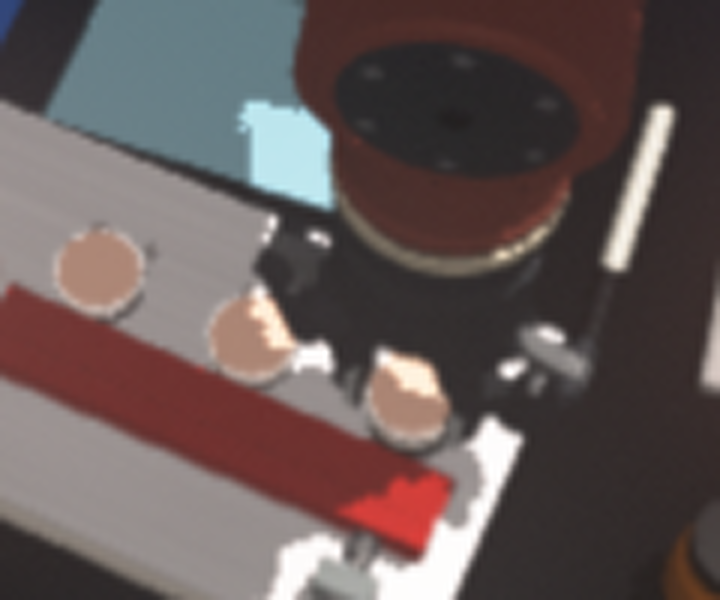

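step_arm(plan=[[-0.4,0,5,0,0,0],[-0.4,0,8,0,0,0],[-0.4,0,9.5,0,0,0],[-0.4,0,9.5,0,0,0]])

```text
clock: 35.65
tool_pos: [0.6146, 0.1596, 0.0785]
orientation: [0.047, 0.999, -0.0, -0.0]
contact_force: [1.1, -0.1, 0.1]
gripper_width: 0.038
```

step_arm(plan=[[0,0,1,0,0,0],[0,0,1,0,0,0]])

```text
clock: 35.85
tool_pos: [0.6148, 0.1596, 0.0782]
orientation: [0.047, 0.999, -0.0, 0.0]
contact_force: [-2.3, -1.3, 5.5]
gripper_width: 0.0374
```

step_arm(plan=[[0,0,0,0,0,0],[0,0,0,0,0,0],[0,0,0,0,0,0]], grip=48)

```text
clock: 36.15
tool_pos: [0.6148, 0.1596, 0.0782]
orientation: [0.047, 0.999, -0.0, 0.0]
contact_force: [-0.8, 0.3, -0.4]
gripper_width: 0.0481
```

step_arm(plan=[[0,0,-10,0,0,0],[0,0,-30,0,0,0],[0,0,-70,0,0,0],[0,0,-110,0,0,0],[30,-40,-130,0,0,0],[60,-80,-130,0,0,0],[90,-120,-130,0,0,0],[90,-160,-130,0,0,0],[90,-160,-130,0,0,0]])

```text
clock: 37.05
tool_pos: [0.5092, 0.005, 0.2094]
orientation: [0.049, 0.999, -0.001, 0.001]
contact_force: [-0.1, 0.7, 0.2]
gripper_width: 0.048
```

```bash
python3 - <<'E'
from meas import *
for n,(a,b,c,d) in (("scene",(130,290,130,330)),("top",(80,230,180,380))):
    f=grab_frame(n); np.save(n+"7.npy",f,allow_pickle=True); cv2.imwrite(f"pics/{n}7.png",cv2.resize(f["color"][a:b,c:d,::-1],None,fx=3.75,fy=3.75,interpolation=cv2.INTER_CUBIC))
    for c,a,w,h in blobs(f,"fresh",(140,100,340,280)): print(n,c,a,w,h,toS(unproj(f,c,.086)[0]))
E
```

```text
scene [213.2195122  231.53658537] 41 11 6 [-0.0013 -0.0726]
scene [235.86029412 234.55882353] 136 15 13 [-0.0193 -0.0147]
scene [261.52380952 245.85034014] 147 14 14 [-0.019   0.0597]
scene [287.7        257.18666667] 150 14 15 [-0.0191  0.1327]
top [200.32432432 143.75675676] 111 12 12 [-0.0212  0.1321]
top [145.52631579 191.85964912] 57 12 10 [-0.1726  0.2744]
```

View pics/scene7.png

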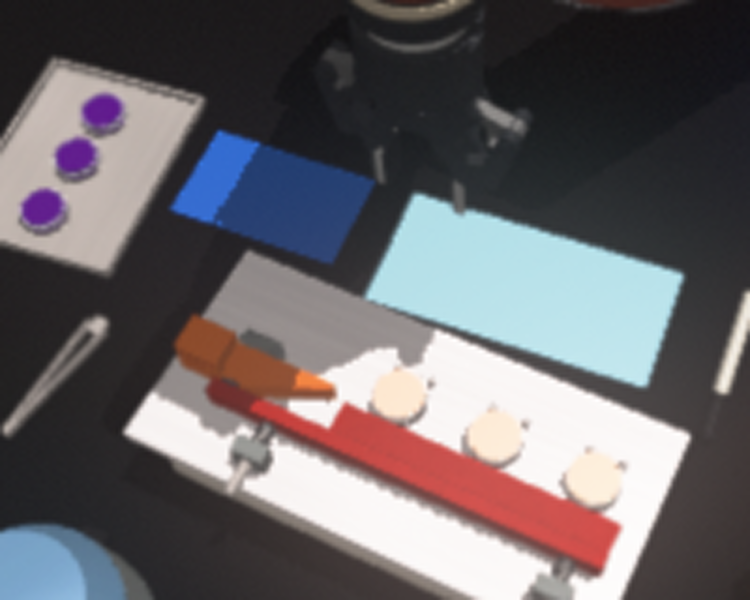

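View pics/top7.png

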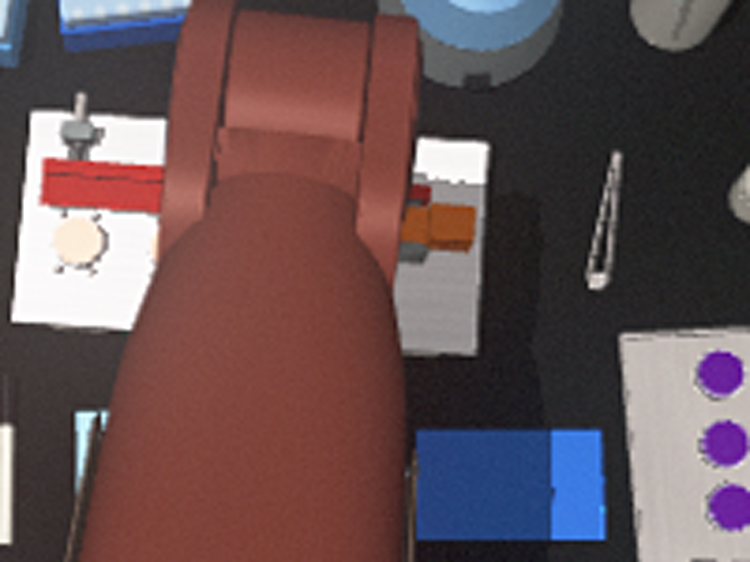

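All three fresh dishes are seated; the scene centroids are within 1 mm of the nest centres. The top view shows all three stained dishes in the tray. Next I'll fetch the wedge.

```bash
python3 - <<'E'
from go import *
rows((.6125,-.1328,.17,1.476))
E
```

```text
t 37.15 pos [0.5103 0.0081 0.2091] az 3.045 f [ 0.6  0.7 -0.1] w 0.0483
[np.float64(-115.2), np.float64(-130.4), np.float64(39.2), np.float64(0.001), np.float64(0.001), np.float64(1.569)] to [ 0.6125 -0.1328  0.17    1.476 ]
```

step_arm(plan=[[-10,-20,0,0,0,1.569],[-30,-40,0,0,0,1.569],[-50,-60,0,0,0,1.569],[-70,-80,0,0,0,1.569],[-90,-100,0,0,0,1.569],[-115,-120,0,0,0,1.569],[-115,-130,10,0,0,1.569],[-115,-130,39,0,0,1.569],[-115,-130,39,0,0,1.569],[-115,-130,39,0,0,1.569],[-115,-130,39,0,0,1.569],[-115,-130,39,0,0,1.569]], grip=42)

```text
clock: 38.35
tool_pos: [0.6131, -0.1311, 0.1702]
orientation: [0.74, 0.673, 0.001, 0.0]
contact_force: [0.1, 0.4, 0.5]
gripper_width: 0.0422
```

```bash
python3 - <<'E'
from meas import *
rows((.6122,-.1335,.110,1.476),(.6122,-.1335,.0780,1.476))
f=grab_frame("scene"); cv2.imwrite("pics/s22.png",cv2.resize(f["color"][150:270,130:290,::-1],None,fx=5,fy=5,interpolation=cv2.INTER_CUBIC))
E
```

```text
t 38.35 pos [ 0.6131 -0.1311  0.1702] az 1.477 f [0.1 0.4 0.5] w 0.0422
[np.float64(-2.5), np.float64(-0.7), np.float64(60.2), np.float64(0.001), np.float64(-0.0), np.float64(0.001)] to [ 0.6122 -0.1335  0.11    1.476 ]
[np.float64(-2.5), np.float64(-0.8), np.float64(92.2), np.float64(0.001), np.float64(-0.0), np.float64(0.001)] to [ 0.6122 -0.1335  0.078   1.476 ]
```

View pics/s22.png

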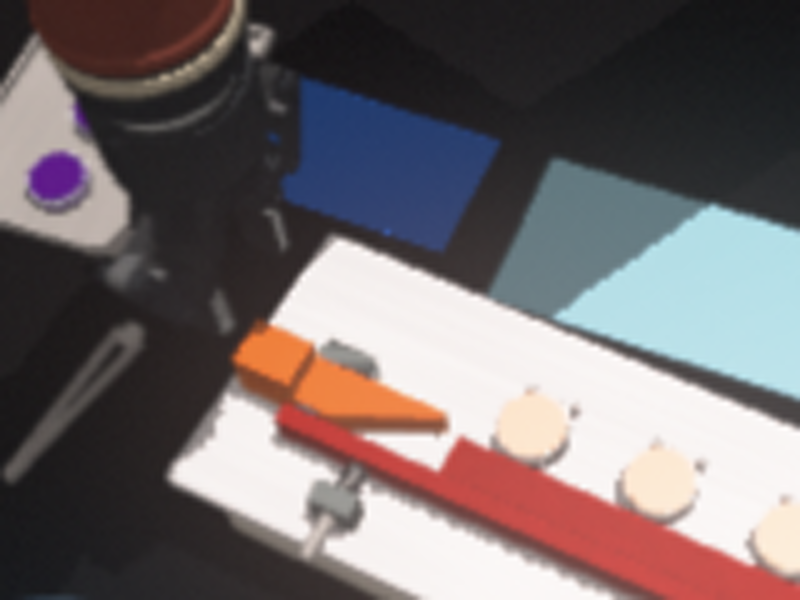

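step_arm(plan=[[-2.5,-0.8,40,0,0,0],[-2.5,-0.8,70,0,0,0],[-2.5,-0.8,85,0,0,0],[-2.5,-0.8,92,0,0,0],[-2.5,-0.8,92,0,0,0]])

```text
clock: 38.9
tool_pos: [0.6119, -0.1331, 0.0776]
orientation: [0.738, 0.675, 0.0, -0.0]
contact_force: [-0.8, -0.7, -0.3]
gripper_width: 0.042
```

step_arm(plan=[[0,0,0,0,0,0],[0,0,0,0,0,0],[0,0,0,0,0,0],[0,0,0,0,0,0]], grip=15, grip_force=70)

```text
clock: 39.3
tool_pos: [0.6127, -0.133, 0.0786]
orientation: [0.738, 0.675, 0.001, 0.001]
contact_force: [1.3, 1.2, 3.5]
gripper_width: 0.0268
```

step_arm(plan=[[-10,0,-0.4,0,0,0],[-20,0,-0.5,0,0,0],[-30,0,-0.5,0,0,0],[-40,0,-0.5,0,0,0],[-50,0,-0.5,0,0,0],[-60,0,-0.5,0,0,0],[-70,0,-0.5,0,0,0],[-80,0,-0.5,0,0,0],[-90,0,-0.5,0,0,0],[-100,0,-0.5,0,0,0],[-100,0,-30,0,0,0],[-100,0,-60,0,0,0]])

```text
clock: 40.5
tool_pos: [0.6027, -0.2332, 0.1382]
orientation: [0.738, 0.675, 0.001, -0.001]
contact_force: [0.6, 1.2, -1.0]
gripper_width: 0.027
```

```bash
python3 - <<'E'
from meas import *
rows((.4292,-.2063,.14,1.947))
f=grab_frame("scene"); cv2.imwrite("pics/s23.png",cv2.resize(f["color"][150:270,110:310,::-1],None,fx=4,fy=4,interpolation=cv2.INTER_CUBIC))
E
```

```text
t 40.50 pos [ 0.6027 -0.2332  0.1382] az 1.481 f [ 0.6  1.2 -1. ] w 0.0270
[np.float64(11.2), np.float64(-175.2), np.float64(-1.7), np.float64(0.0), np.float64(-0.002), np.float64(-0.466)] to [ 0.4292 -0.2063  0.14    1.947 ]
```

View pics/s23.png

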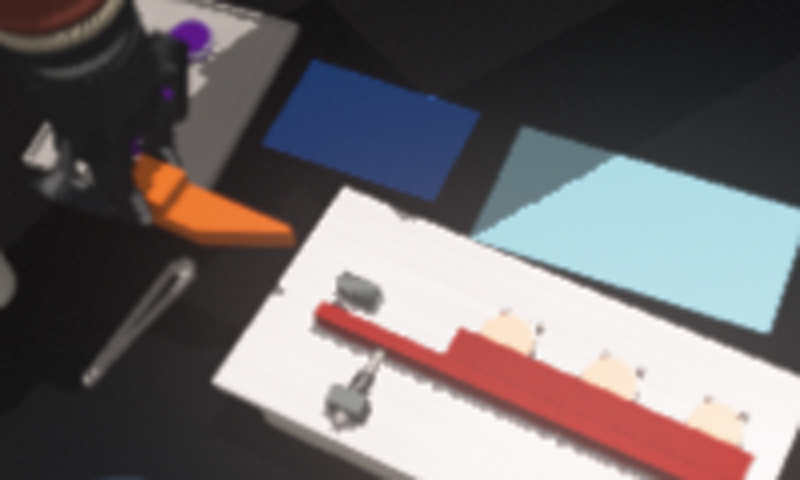

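The bar closed over the fresh dishes and the wedge is held. I'll return it to its mat.

step_arm(plan=[[3,-45,-5,0,0,-0.12],[5,-90,-2,0,0,-0.24],[8,-135,-2,0,0,-0.36],[11,-175,-2,0,-0.002,-0.466],[11,-175,-2,0,-0.002,-0.466],[11,-175,-2,0,-0.002,-0.466],[11,-175,-2,0,-0.002,-0.466]])

```text
clock: 41.25
tool_pos: [0.4333, -0.2086, 0.1455]
orientation: [0.563, 0.827, 0.0, 0.005]
contact_force: [0.2, -0.3, -1.0]
gripper_width: 0.027
```

```bash
python3 - <<'E'
from go import *
rows((.4292,-.2063,.0098,1.947))
E
```

```text
t 41.25 pos [ 0.4333 -0.2086  0.1455] az 1.946 f [ 0.2 -0.3 -1. ] w 0.0270
[np.float64(4.7), np.float64(-3.9), np.float64(135.6), np.float64(0.007), np.float64(0.008), np.float64(-0.001)] to [ 0.4292 -0.2063  0.0098  1.947 ]
```

step_arm(plan=[[4.7,-4,40,0.007,0.008,0],[4.7,-4,80,0.007,0.008,0],[4.7,-4,110,0.007,0.008,0],[4.7,-4,125,0.007,0.008,0],[4.7,-4,133,0.007,0.008,0],[4.7,-4,134,0.007,0.008,0],[4.7,-4,134,0.007,0.008,0]])

```text
clock: 41.95
tool_pos: [0.4299, -0.2068, 0.0118]
orientation: [0.563, 0.827, -0.0, 0.0]
contact_force: [-0.4, -1.0, -0.0]
gripper_width: 0.0267
```

```bash
python3 - <<'E'
from meas import *
rows((.4292,-.2063,.0094,1.947))
f=grab_frame("scene"); cv2.imwrite("pics/s24.png",cv2.resize(f["color"][130:250,130:290,::-1],None,fx=5,fy=5,interpolation=cv2.INTER_CUBIC))
E
```

```text
t 41.95 pos [ 0.4299 -0.2068  0.0118] az 1.947 f [-0.4 -1.  -0. ] w 0.0267
[np.float64(0.7), np.float64(-0.5), np.float64(2.4), np.float64(0.0), np.float64(0.001), np.float64(-0.0)] to [ 0.4292 -0.2063  0.0094  1.947 ]
```

View pics/s24.png

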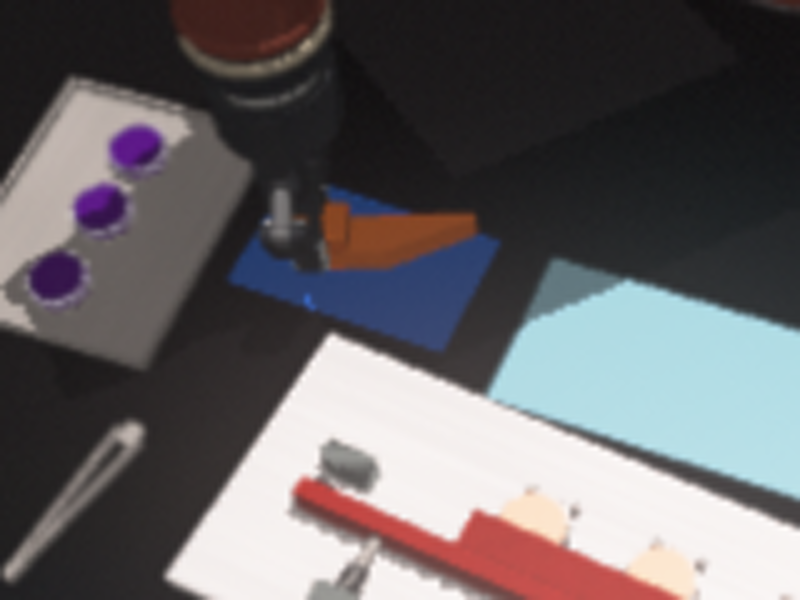

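step_arm(plan=[[0.5,-0.5,1.5,0,0,0],[0.5,-0.5,2.4,0,0,0],[0.5,-0.5,2.4,0,0,0]])

```text
clock: 42.3
tool_pos: [0.4296, -0.2067, 0.0101]
orientation: [0.563, 0.827, -0.0, 0.001]
contact_force: [-0.2, -0.1, -0.8]
gripper_width: 0.0268
```

step_arm(plan=[[0,0,0,0,0,0],[0,0,0,0,0,0],[0,0,0,0,0,0],[0,0,0,0,0,0]], grip=50)

```text
clock: 42.7
tool_pos: [0.4296, -0.2068, 0.0101]
orientation: [0.563, 0.827, -0.0, 0.001]
contact_force: [-0.3, 0.2, -0.2]
gripper_width: 0.0502
```

step_arm(plan=[[0,0,-20,0,0,0],[0,0,-60,0,0,0],[0,0,-100,0,0,0],[0,0,-150,0,0,0],[-50,0,-200,0,0,0],[-100,0,-220,0,0,0],[-150,0,-220,0,0,0],[-200,0,-220,0,0,0],[-240,0,-220,0,0,0],[-240,0,-220,0,0,0]])

```text
clock: 43.7
tool_pos: [0.5179, -0.434, 0.229]
orientation: [0.564, 0.826, -0.001, 0.001]
contact_force: [-0.5, 1.6, -0.7]
gripper_width: 0.05
```

```bash
python3 - <<'E'
from meas import *
rows((0.3,-.4,.2,1.9))
for n in ("scene","top"):
    f=grab_frame(n); np.save(n+"8.npy",f,allow_pickle=True); cv2.imwrite(f"pics/{n}8.png",cv2.resize(f["color"][:,:,::-1],None,fx=1.5,fy=1.5,interpolation=cv2.INTER_CUBIC))
f=np.load("scene8.npy",allow_pickle=True).item(); cv2.imwrite("pics/s25.png",cv2.resize(f["color"][140:270,110:320,::-1],None,fx=3.8,fy=3.8,interpolation=cv2.INTER_CUBIC))
E
```

```text
t 43.70 pos [ 0.5179 -0.434   0.229 ] az 1.944 f [-0.5  1.6 -0.7] w 0.0500
[np.float64(111.2), np.float64(-190.5), np.float64(28.6), np.float64(0.001), np.float64(0.003), np.float64(0.044)] to [ 0.3 -0.4  0.2  1.9]
```

View pics/s25.png

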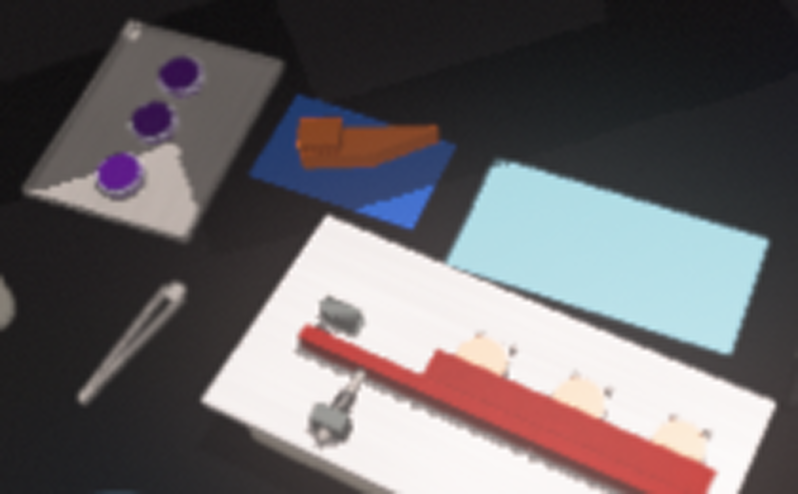

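View pics/top8.png

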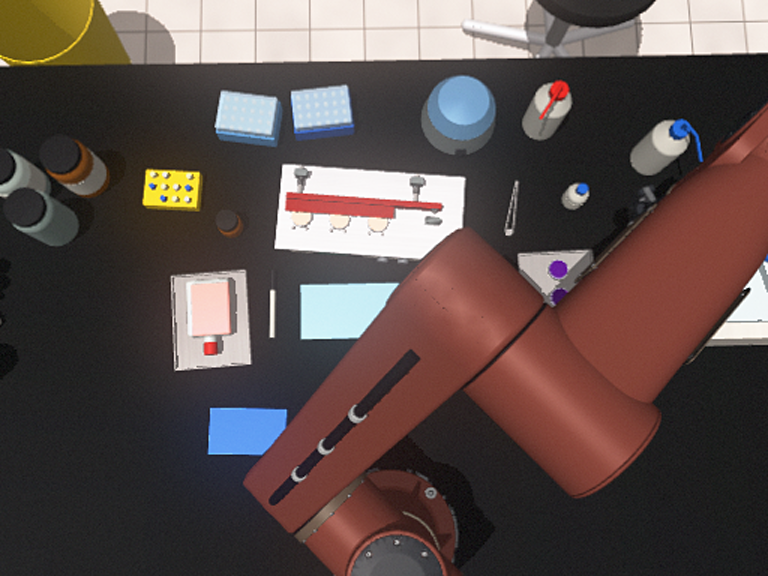

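```bash
python3 - <<'E'
from meas import *
for n in ("top","scene"):
    o=[]
    for k in "0578":
        f=np.load(f"{n}{k}.npy",allow_pickle=True).item(); im=f["color"].astype(int)
        m=((im[...,0]>im[...,1]+50)&(im[...,0]>im[...,2]+50)&(im[...,1]<110)).astype(np.uint8)
        # right part of bar/shaker region
        x0,y0,x1,y1=(188,115,300,150) if n=="top" else (180,215,310,290)
        ys,xs=np.nonzero(m[y0:y1,x0:x1]); o.append((k,len(xs),round(xs.mean(),2),round(ys.mean(),2)))
    print(n,o)
f=np.load("scene8.npy",allow_pickle=True).item()
for c,a,w,h in blobs(f,"purple",(100,120,320,200),20): print(c,a,unproj(f,c,.017)[0])
print(monitor.sense()["contact_force"])
E
```

```text
top [('0', 991, np.float64(44.63), np.float64(21.35)), ('5', 1016, np.float64(46.56), np.float64(15.65)), ('7', 2440, np.float64(62.54), np.float64(16.17)), ('8', 983, np.float64(44.62), np.float64(21.29))]
scene [('0', 1179, np.float64(72.19), np.float64(35.99)), ('5', 1344, np.float64(63.74), np.float64(39.48)), ('7', 1582, np.float64(56.08), np.float64(35.02)), ('8', 1156, np.float64(71.85), np.float64(36.01))]
[140.91954023 184.81609195] 87 [ 0.50951859 -0.34783545  0.017     ]
[-0.64818269 -0.02312561 -0.09163287]
```

The bar is back at its starting position, within 0.1 px in the top view and about 0.35 px in the scene view. Nothing is in contact with the robot, so I'll hand the job in.

```bash
python3 -c "
from rig import ticket
print(ticket.close_job())"
```

```text
the job is handed in; nothing more can be done
None
```

The changeover is done and handed in at about 44 s of the 210 s allowed. `close_job` gives no verdict, so the results below come from my own camera checks.

- **Wedge in:** I drove the wedge into the lane and released it. The pictures showed the bar staying open with the hand off.
- **Stained dishes:** all three are in the right-hand tray, the one without the flask. They look flat, near tray x of +57, 0 and -52 mm.
- **Fresh dishes:** all three are in nests of their own, and their centres in the scene view are within about 1 mm of the nest centres. The top view could only see the third dish; it read about 2.4 mm off, still within the 6 mm limit.
- **Third fresh dish:** it was gripped about 3 mm off centre. I corrected for that on the way down and felt about 5 N as it seated.
- **Wedge out:** I pulled the wedge and laid it upright on its mat, close to where it started. In the last picture it lies on the mat.
- **Bar closed:** its picture position matches the start to 0.1 px in the top view and about 0.35 px in the scene view.
- **Other things:** the flask and the bystanders look unmoved in the final top view, by eye only. The last force reading was under 1 N, which is sensor noise.

The arm hides the wedge and part of the right-hand tray in the final top view. For those the last check rests on the scene camera alone.

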